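Change the batch in the blank-drying cabinet

ROBOT

A 6-joint arm with a two-finger parallel gripper is mounted at the origin on the work surface. World frame = base frame: x ahead of the robot, y to its left, z up, the work surface at z = 0. Lengths are in mm, angles in rad, forces in N, time in s.
With the tool pointing down it reaches from about 275 to 1000 mm from the base axis. Payload 8.4 kg.
Tool frame: the origin (TCP) lies between the finger pads; the fingertips stand 25 mm ahead of it and the grasp point (between the pads) lies 6 mm ahead of it; z points along the fingers, y is the line along which they close (so a half turn about z gives the same grasp; the last joint's range is limited). The gripper opens to 85 mm and grips with 20 to 120 N. Pads are 22 mm wide; open, the fingers measure 114 mm over their backs; the gripper's body (76 mm by 85 mm) begins 54 mm behind the grasp point. The pads swing forward as they close: fully open they stand 13 mm farther back than shut.
Start: joints at [1.341, 0.353, 1.633, -0, 1.155, -0.002], TCP at [141.145, 608.856, 256.281] pointing down, gripper open.
Joint ranges: [-2.63, 2.63], [-0.92, 2.1], [0.06, 2.66], [-1.3, 4.44], [0, 2.69], [-3.02, 3.02]. Speed limits (rad/s): [2.22, 2.22, 2.79, 3.14, 3.14, 3.14].

INTERFACE

Orientations are given as [roll, pitch, yaw] about the fixed x, y, z axes, in that order (R = Rz(yaw) Ry(pitch) Rx(roll)).
In Python, from rig import r, eyes, workorder gives the robot as it stands. The module is installed in compiled form; this text tells all that it offers.
- The arm moves only by the tool step_arm, never from a script. Its argument "moves" is a list of rows, each an object of numbers: "tx", "ty", "tz": the shift along the tool's x, y, z scaled (see below); "ax", "ay", "az": the turn, a rotation vector about the tool's x, y, z scaled (see below). In form: [{"tx": .., "ty": .., "tz": .., "ax": .., "ay": .., "az": ..}, ...]. A call has 1 to 5 rows; each row shifts and turns the commanded pose from where the row before left it, along the tool's axes as they then stand; what a row does not reach is not made up. The controller multiplies each number of a shift by 25 mm and each number of a turn by 90 degrees. A row lasts 1/8 s, in which the tool goes at most 62.5 mm and 10.7 degrees, less where a joint would pass 70% of its speed; a pose out of reach is approached as far as the arm can. A call with a number of a shift or a turn outside -1 to 1 is refused whole. A call with a gripper value outside its range is refused whole. "gripper" is the opening, from 0 (shut) to 1 (fully open), set as the call begins (left out, the last holds). The fingers move at their own pace and stop on an object; "newtons" is the grip in N (left out, the last holds). Time passes only in rows, so rows that do not move let the fingers close. It gives the time, the measured TCP pose, the force, the opening and the grip force at its end, in the units of the state.
- r.sense(): the state, without advancing time (a new reading comes with each control period).
- eyes.grab_frame(name): name is "scene" or "top" or "wrist"; returns (picture, depth): 400x640x3 uint8, red, green, blue; 400x640 float32, mm along the optical axis (not along the pixel's ray), 0 where there is no reading.
- eyes.camera_info(name): a dict with "intrinsics" (3x3 intrinsics, pixels), "cam_to_world" (4x4, takes a point from camera to world coordinates). Camera axes: x right, y up, looking along -z (the intrinsics and any distortion apply to the point x, -y, -z); pixel columns grow to the right and rows downward; lengths in mm; the calibration is good to about 2 mm. A picture is of the moment at which its call begins: read the wrist's pose just before it. camera_info takes no time and is no camera call; for the wrist camera it gives the pose at the moment of the call.
- workorder.sign_off(): hands the job in; it is judged then, once.
The state is a dict: "clock": time; "qpos": joint angles; "qvel": joint speeds; "joint_efforts": joint torques, N m; "eef_pos": TCP position; "tcp_rot": TCP orientation; "contact_force": force on the tool from outside, world axes, zero at the start; "wrist_torque": the same for the moment, N m; "opening": opening from 0.0 (shut) to 1.0 (fully open); "grasp_force": force on a finger pad.
Only numpy, scipy, OpenCV 4.12 (cv2) and the standard library are available. Lean on these libraries where they do the work, as an engineer would, in place of code of your own. Each camera call takes 0.05 s, during which the arm holds its last target. There are 200 camera calls.

TASK

Change the batch in the drying cabinet: swing the roof vent's lever fully shut and keep it shut for as long as the tray is out, pull the tray out to its stop, move every dried blank from the tray into the wooden crate, and stand every green blank from the bench on the tray, one to a bay between the laths; all blanks stand flat, rim down and tenon up. Then push the tray fully home and set the vent lever in line with the brass marker on its quadrant. Leave the gouge, the lidded box, the wax tin and the sanding block where they are.

Things in the scene. Friction and masses are not known exactly. Their poses are not given: they have to be found in the camera images.
- dryer: bench-top drying cabinet of plywood on a grey fan-heater base, fixed to the bench: 344 mm wide (y), 290 mm deep (x), 186 mm high. Origin: bottom centre of its front face; x points from the front face into the cabinet, y to the left seen from the robot, z up. The roof carries the vent; the tray is the only moving part in the front
- tray (a joint): slide of the tray, m: 0 fully home, 0.155 at its stop, pulled straight out of the cabinet front (the dryer's -x). About 2 N of friction, no spring. Front panel 334 mm wide and 16 mm thick, its top 178 mm above the bench; floor of the tray 100 mm above the bench; side walls rise 18 mm and the laths 15 mm above that floor. When home its blanks are hidden under the roof
- tray_handle (a point): middle of the tray's straight steel bar handle: bar along the dryer's y, 120 mm long, 11 mm thick, 152 mm above the bench, 35 mm in front of the tray's front panel. It can be pinched from above, fingers closing along the dryer's x. Moves with the tray
- bay0 (a point): centre of the floor of the tray's left bay seen from the robot; the bay is 98 mm wide (y) and 121 mm deep (x) between 15 mm high laths (the front panel closes it towards the robot). Moves with the tray; axes as the dryer's; with the tray at its stop it lies 94 mm in front of the cabinet's front face
- bay1 (a point): centre of the floor of the tray's middle bay seen from the robot; the bay is 98 mm wide (y) and 121 mm deep (x) between 15 mm high laths (the front panel closes it towards the robot). Moves with the tray; axes as the dryer's; with the tray at its stop it lies 94 mm in front of the cabinet's front face
- bay2 (a point): centre of the floor of the tray's right bay seen from the robot; the bay is 98 mm wide (y) and 121 mm deep (x) between 15 mm high laths (the front panel closes it towards the robot). Moves with the tray; axes as the dryer's; with the tray at its stop it lies 94 mm in front of the cabinet's front face
- vent (a joint): turn of the roof vent's lever about its upright pin, rad: 0 fully shut (at its stop, lever pointing to the robot and 45 degrees to the left), 1.571 fully open (45 degrees to the right); it grows as the lever swings counter-clockwise seen from above, halfway it points straight out of the cabinet's front. Stiff: it takes about 2 N at the grip and stays where it is left
- vent_grip (a point): point on the axis of the lever's upright black grip, 95 mm from the pin: the grip is a cylinder 22 mm across standing from 10 to 60 mm above the roof, this point 46 mm above the roof (232 mm above the bench). x points from the pin outwards along the lever, z up. Below the grip the flat steel lever lies 8 to 13 mm above the roof
- vent_hinge (a point): centre of the vent's pin at roof height (186 mm above the bench), 105 mm behind the cabinet's front face and 50 mm left of its middle; x points along the lever
- marker (a joint): angle of the brass marker clip on the vent's quadrant, rad, counted exactly as the vent lever's angle: the lever is in line with the marker when the two joint values are equal. Leave it as it is set; the clip is 24 mm wide, so it shows on both sides of the lever, and stands 9 mm above the roof, under the path of the lever, which passes over it freely
- marker_tip (a point): outer end of the brass marker, 83 mm from the pin; x points from the pin outwards
- crate: open wooden crate fixed to the bench: 250 mm long (x) by 136 mm wide (y), 45 mm high, walls 8 mm, floor 8 mm thick. Origin: centre of its underside. Takes two blanks side by side along its length
- dry0: dried blank, on the tray at the start; a rough-turned bowl blank of pale wood standing rim down: 84 mm across at the rim, narrowing to about 60 mm at a shoulder 40 mm up, with a plain round chucking tenon 44 mm across and 24 mm high on top (64 mm tall in all, about 140 g). Grip it by the tenon. Origin: centre of the rim face it stands on, z up towards the tenon
- dry1: dried blank, on the tray at the start; a rough-turned bowl blank of pale wood standing rim down: 84 mm across at the rim, narrowing to about 60 mm at a shoulder 40 mm up, with a plain round chucking tenon 44 mm across and 24 mm high on top (64 mm tall in all, about 140 g). Grip it by the tenon. Origin: centre of the rim face it stands on, z up towards the tenon
- dry2: dried blank, on the tray at the start; a rough-turned bowl blank of pale wood standing rim down: 84 mm across at the rim, narrowing to about 60 mm at a shoulder 40 mm up, with a plain round chucking tenon 44 mm across and 24 mm high on top (64 mm tall in all, about 140 g). Grip it by the tenon. Origin: centre of the rim face it stands on, z up towards the tenon
- green0: green (undried) blank, on the open bench to the left at the start; a rough-turned bowl blank of pale wood standing rim down: 84 mm across at the rim, narrowing to about 60 mm at a shoulder 40 mm up, with a plain round chucking tenon 44 mm across and 24 mm high on top (64 mm tall in all, about 140 g). Grip it by the tenon. Origin: centre of the rim face it stands on, z up towards the tenon
- green1: green (undried) blank, on the open bench to the left at the start; a rough-turned bowl blank of pale wood standing rim down: 84 mm across at the rim, narrowing to about 60 mm at a shoulder 40 mm up, with a plain round chucking tenon 44 mm across and 24 mm high on top (64 mm tall in all, about 140 g). Grip it by the tenon. Origin: centre of the rim face it stands on, z up towards the tenon
- green2: green (undried) blank, on the open bench to the left at the start; a rough-turned bowl blank of pale wood standing rim down: 84 mm across at the rim, narrowing to about 60 mm at a shoulder 40 mm up, with a plain round chucking tenon 44 mm across and 24 mm high on top (64 mm tall in all, about 140 g). Grip it by the tenon. Origin: centre of the rim face it stands on, z up towards the tenon
- gouge: turning gouge lying on the bench to the right, 385 mm long, dark handle 32 mm thick; leave alone. Origin under its ferrule, x along the steel
- lidded_box: finished turned box with a knobbed lid, 74 mm across, 80 mm tall; leave alone. Origin: centre of its underside
- wax_tin: steel tin, 76 mm across, 60 mm tall; leave alone. Origin: centre of its underside
- sanding_block: cork sanding block 110 x 60 x 32 mm; leave alone. Origin: centre of its underside
Things that resemble listed ones, but are neither listed nor needed, are in the scene too. Leave any black look-alike of the green1 alone.

How it is judged:
By the outcome, as a careful person would: the job done as asked, in the order asked, and still so for the second after the job is handed in, with the robot touching nothing.
Of dry0, dry1, dry2 only 1 to 2 are there at a start; the rules pass over those that are not, and their reading is None.
Of green0, green1, green2 only 2 to 3 are there at a start; the rules pass over those that are not, and their reading is None.
At some moment in a run one of green0, green1, green2, dry0, dry1, dry2 may be knocked a few centimetres aside while the robot is not near it.
It also fails if it takes over 210 s, if anything falls off the work surface, if the arm or the gripper's body presses on something with over 40 N, if the wrist force passes 120 N, or if a joint passes its speed limit or range.

## Working session

There is one attempt and no reset: what is moved stays moved. The work goes in short steps, Python scripts to look and compute and a tool call to move; the robot and the scene stay as the last step left them, time stands still between calls to the robot, and variables do not carry over. Pictures are saved under pics/ and viewed, at most 14 in all, crops included, and the job is handed in when it is done.

Besides the shell and the picture viewer there is one more tool, called after "Call:" by a JSON object that holds its "name" and its "arguments". step_arm: Moves the arm, as the interface text tells. Its arguments: {"type":"object","properties":{"moves":{"type":"array","items":{"type":"object","properties":{"tx":{"type":"number"},"ty":{"type":"number"},"tz":{"type":"number"},"ax":{"type":"number"},"ay":{"type":"number"},"az":{"type":"number"}}}},"gripper":{"type":"number"},"newtons":{"type":"number"}},"required":["moves"]}

```bash
mkdir -p pics; cat > h.py <<'E'
import numpy as np, cv2
from rig import r, eyes, workorder
def grab(n,f=None):
    info=eyes.camera_info(n); p,d=eyes.grab_frame(n)
    if f: cv2.imwrite('pics/'+f,cv2.cvtColor(p,cv2.COLOR_RGB2BGR))
    return p,d,np.array(info['intrinsics']),np.array(info['cam_to_world'])
def cloud(d,K,T):
    v,u=np.mgrid[0:d.shape[0],0:d.shape[1]]
    x=(u-K[0,2])/K[0,0]*d; y=(v-K[1,2])/K[1,1]*d
    P=np.stack([x,-y,-d,np.ones_like(d)],-1)@T.T
    P=P[...,:3]; P[d<=0]=np.nan
    return P
E
python3 - <<'E'
from h import *
for n in('top','scene'):
    p,d,K,T=grab(n,n+'0.png'); np.savez(n+'0.npz',p=p,d=d,K=K,T=T); print(n,K.tolist(),T.round(3).tolist())
print(r.sense())
E
```

```text
top [[504.3610568455495, 0.0, 320.2831992871028], [0.0, 504.3610568455495, 197.86475614984886], [0.0, 0.0, 1.0]] [[-0.072, 0.976, -0.205, 213.727], [-0.997, -0.071, 0.009, 22.539], [-0.006, 0.205, 0.979, 1741.876], [0.0, 0.0, 0.0, 1.0]]
scene [[495.9204387283605, 0.0, 323.5803757180495], [0.0, 495.9204387283605, 199.55787971768828], [0.0, 0.0, 1.0]] [[0.263, -0.736, 0.624, 1749.216], [0.965, 0.197, -0.174, -334.721], [0.005, 0.648, 0.762, 1579.247], [0.0, 0.0, 0.0, 1.0]]
{'clock': 0.1, 'qpos': array([ 1.34063359e+00,  3.53598569e-01,  1.63405917e+00, -2.82427385e-06,
        1.15518981e+00, -2.45640505e-03]), 'qvel': array([-0.00052503, -0.00258859, -0.00160814,  0.0012203 ,  0.0011231 ,
       -0.00121465]), 'joint_efforts': array([ 3.37124893e-04, -6.06356764e+01, -3.42823648e+01, -1.68604066e-05,
        3.97801588e-03, -1.39580217e-05]), 'eef_pos': array([141.03515832, 608.47546417, 255.62469243]), 'tcp_rot': array([-3.14033775e+00, -5.00128762e-07,  2.91388747e+00]), 'contact_force': array([0.22566468, 0.08781659, 0.11672232]), 'wrist_torque': array([ 0.07689464, -0.01216047,  0.01520642]), 'grasp_force': 0.0, 'opening': 1.0041901386216319}
```

View pics/top0.png

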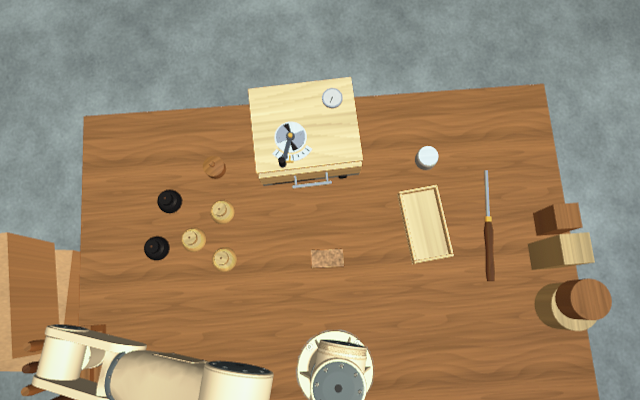

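View pics/scene0.png

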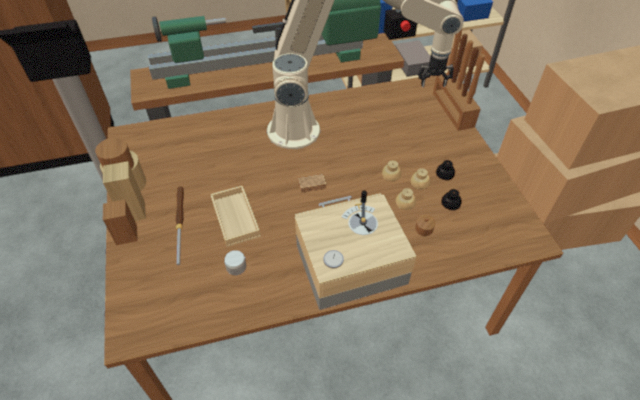

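Top view shows three pale blanks at (222,211), (193,239), (224,259); look-alikes: black blanks (169,201), (156,247) and the brown lidded box (214,167). I choose the three pale ones. The dryer lever points to about (283,162), and the crate is at (426,224). Next I measure these and check in one crop.

```bash
python3 - <<'E'
from h import *
z=np.load('top0.npz'); p,d,K,T=z['p'],z['d'],z['K'],z['T']
P=cloud(d,K,T); np.set_printoptions(precision=1,suppress=True)
print('table z',np.nanmedian(P[280:320,300:500,2]))
for u,v in[(222,211),(193,239),(224,259),(169,201),(156,247)]:
    W=P[v-16:v+17,u-16:u+17].reshape(-1,3); t=W[(W[:,2]>58)&(W[:,2]<72)]
    (c,rad)=cv2.minEnclosingCircle(t[:,:2].astype(np.float32)); print((u,v),len(t),t.mean(0),c,rad)
def rect(lo,hi,box,name):
    u0,v0,u1,v1=box; W=P[v0:v1,u0:u1].reshape(-1,3); t=W[(W[:,2]>lo)&(W[:,2]<hi)]
    print(name,len(t),np.median(t,0),cv2.minAreaRect(t[:,:2].astype(np.float32)),cv2.boxPoints(cv2.minAreaRect(t[:,:2].astype(np.float32))).tolist())
rect(181,192,(235,65,375,200),'roof')
rect(39,52,(390,175,465,270),'crate')
rect(222,265,(235,100,375,200),'gripvent')
rect(140,165,(285,172,335,195),'handle')
for n,(x0,y0,x1,y1) in dict(top=(245,110,345,190)).items():
    cv2.imwrite('pics/c1.png',cv2.resize(cv2.cvtColor(p[y0:y1,x0:x1],cv2.COLOR_RGB2BGR),None,fx=7,fy=7,interpolation=cv2.INTER_CUBIC))
E
```

```text
table z 2.0888685641155007
(222, 211) 120 [552.4 350.8  65.3] (553.0629272460938, 351.3888854980469) 22.7030029296875
(193, 239) 130 [462.1 453.3  65.3] (463.5052795410156, 453.08251953125) 22.595806121826172
(224, 259) 135 [386.9 349.5  65.3] (387.7707214355469, 350.097412109375) 22.921977996826172
(169, 201) 121 [603.2 533.6  65.7] (604.0004272460938, 534.6119995117188) 23.007034301757812
(156, 247) 129 [441.9 579.5  65.3] (441.27001953125, 579.88818359375) 22.650787353515625
roof 6968 [786.2  37.3 187.3] ((782.0223388671875, 41.25550842285156), (309.095458984375, 344.1368408203125), 2.8728160858154297) [[619.044921875, 205.3618927001953], [636.292724609375, -138.3424530029297], [944.999755859375, -122.85087585449219], [927.751953125, 220.8534698486328]]
crate 511 [ 455.9 -344.6   45.9] ((456.9674987792969, -344.40521240234375), (251.1304473876953, 138.54110717773438), 5.975742816925049) [[324.8730163574219, -288.5833435058594], [339.2961730957031, -426.3716125488281], [589.06201171875, -400.2270812988281], [574.6387939453125, -262.4388122558594]]
gripvent 53 [653.7 119.6 246.4] ((655.3555297851562, 119.48065948486328), (20.744285583496094, 20.04880142211914), 39.853065490722656) [[640.9691162109375, 120.52960205078125], [653.8167724609375, 105.13833618164062], [669.741943359375, 118.43171691894531], [656.894287109375, 133.82298278808594]]
handle 255 [600.8  37.4 156.8] ((608.8977661132812, 40.96052551269531), (44.21428680419922, 151.02597045898438), 2.1981747150421143) [[583.9105224609375, 115.57000732421875], [589.7032470703125, -35.3448371887207], [633.885009765625, -33.648956298828125], [628.09228515625, 117.26588439941406]]
```

View pics/c1.png

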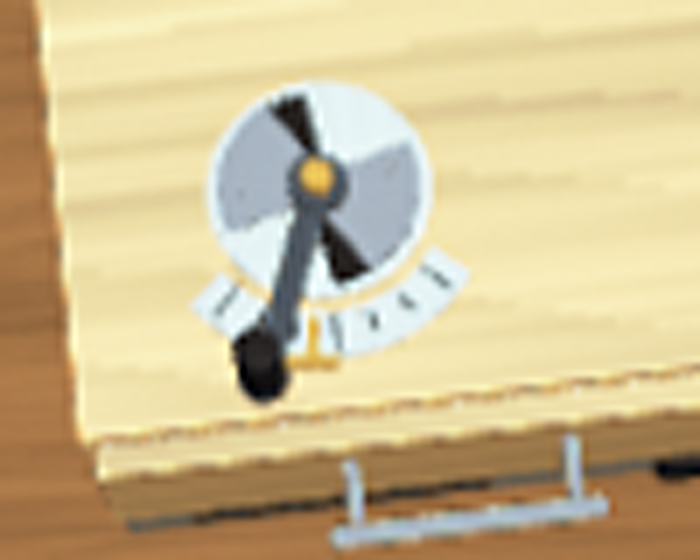

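The crop shows the lever on the roof pointing to the grip at (263,370), the brass T marker at (315,350), and the handle bar from (332,538) to (607,505). The grip's measured distance from the pin fits 95 mm, and the tenon heights and radii fit the pale blanks. I turn the tool into the dryer's yaw first.

Call:
{"name": "step_arm", "arguments": {"moves": [{"az":0.117,"tz":-0.4},{"az":0.117,"tz":-0.4},{"az":0.117,"tz":-0.4},{"az":0.117,"tz":-0.4},{"az":0.117}]}}

```text
schema error: expected keys tx, ty, tz, ax, ay, az
```

Call:
{"name": "step_arm", "arguments": {"moves": [{"az":0.117},{"az":0.117},{"az":0.004},{}], "gripper": 0.6}}

```text
schema error: expected keys tx, ty, tz, ax, ay, az
```

```bash
cat >> h.py <<'E'
def go(x,y,z,cur=None):
    s=r.sense(); c=s['eef_pos'] if cur is None else np.array(cur,float); yaw=s['tcp_rot'][2]
    d=np.array([x,y,z])-c
    t=np.array([d@[np.cos(yaw),np.sin(yaw),0],d@[np.sin(yaw),-np.cos(yaw),0],-d[2]])/25
    print('from',c.round(1),'yaw',round(yaw,4),'units tx,ty,tz',t.round(2)); return t
E
python3 - <<'E'
from h import *
go(656,119,300); print(r.sense()['tcp_rot'],r.sense()['qpos'].round(3))
z=np.load('top0.npz');K,T=z['K'],z['T']
def ray(u,v,zz):
    q=np.array([(u-K[0,2])/K[0,0],-(v-K[1,2])/K[1,1],-1]); w=T[:3,:3]@q; return T[:3,3]+w*(zz-T[2,3])/w[2]
for n,u,v,zz in[('bar',245+332/7,110+538/7,152),('bar',245+607/7,110+505/7,152),('pin',245+317/7,110+175/7,200),('mk',245+316/7,110+363/7,195),('grip',245+266/7,110+345/7,246)]: print(n,ray(u,v,zz).round(1))
E
```

```text
from [141.  608.5 255.6] yaw 2.9139 units tx,ty,tz [-24.49 -14.42  -1.78]
[-3.14033775e+00 -5.00128762e-07  2.91388747e+00] [ 1.341  0.354  1.634 -0.     1.155 -0.002]
bar [588.8  94.8 152. ]
bar [595.2 -33.2 152. ]
pin [748.4  89.1 200. ]
mk [660.7  95.1 195. ]
grip [655.8 114.2 246. ]
```

Call:
{"name": "step_arm", "arguments": {"moves": [{"tx":0,"ty":0,"tz":-0.4,"ax":0,"ay":0,"az":0.117},{"tx":0,"ty":0,"tz":-0.4,"ax":0,"ay":0,"az":0.117},{"tx":0,"ty":0,"tz":-0.4,"ax":0,"ay":0,"az":0.117},{"tx":0,"ty":0,"tz":-0.4,"ax":0,"ay":0,"az":0.117},{"tx":0,"ty":0,"tz":0,"ax":0,"ay":0,"az":0.117}]}}

```text
clock: 0.72
eef_pos: [141.2, 609.1, 296.8]
tcp_rot: [3.141, -0.001, 1.989]
contact_force: [-0.1, 1.0, -0.7]
opening: 1.001
grasp_force: 0.0
```

Call:
{"name": "step_arm", "arguments": {"moves": [{"tx":0,"ty":0,"tz":0,"ax":0,"ay":0,"az":0.117},{"tx":0,"ty":0,"tz":0,"ax":0,"ay":0,"az":0.117},{"tx":0,"ty":0,"tz":0,"ax":0,"ay":0,"az":0.004},{"tx":0,"ty":0,"tz":0,"ax":0,"ay":0,"az":0}], "gripper": 0.6}}

```text
clock: 1.23
eef_pos: [141.1, 608.7, 296.1]
tcp_rot: [-3.141, 0.0, 1.625]
contact_force: [0.4, 0.2, 0.3]
opening: 0.6
grasp_force: 0.0
```

```bash
python3 -c "
from h import *
go(656,119,300); print(r.sense()['tcp_rot'],r.sense()['qpos'].round(3))"
```

```text
from [141.1 608.7 296.1] yaw 1.6249 units tx,ty,tz [-20.67  19.51  -0.16]
[-3.14144976e+00  4.29183497e-04  1.62491678e+00] [1.341 0.319 1.591 0.    1.232 1.286]
```

Call:
{"name": "step_arm", "arguments": {"moves": [{"tx":-1,"ty":0.97,"tz":-0.3,"ax":0,"ay":0,"az":0},{"tx":-1,"ty":0.97,"tz":-0.3,"ax":0,"ay":0,"az":0},{"tx":-1,"ty":0.97,"tz":0,"ax":0,"ay":0,"az":0},{"tx":-1,"ty":0.97,"tz":0,"ax":0,"ay":0,"az":0},{"tx":-1,"ty":0.97,"tz":0,"ax":0,"ay":0,"az":0}]}}

```text
clock: 1.85
eef_pos: [269.2, 489.3, 311.3]
tcp_rot: [3.141, -0.0, 1.624]
contact_force: [-0.6, 0.0, 0.1]
opening: 0.6
grasp_force: 0.0
```

Call:
{"name": "step_arm", "arguments": {"moves": [{"tx":-1,"ty":0.97,"tz":0,"ax":0,"ay":0,"az":0},{"tx":-1,"ty":0.97,"tz":0,"ax":0,"ay":0,"az":0},{"tx":-1,"ty":0.97,"tz":0,"ax":0,"ay":0,"az":0},{"tx":-1,"ty":0.97,"tz":0,"ax":0,"ay":0,"az":0},{"tx":-1,"ty":0.97,"tz":0,"ax":0,"ay":0,"az":0}]}}

```text
clock: 2.48
eef_pos: [396.7, 370.5, 311.3]
tcp_rot: [3.141, -0.0, 1.624]
contact_force: [-0.2, 0.6, -0.5]
opening: 0.599
grasp_force: 0.0
```

Call:
{"name": "step_arm", "arguments": {"moves": [{"tx":-1,"ty":0.97,"tz":0,"ax":0,"ay":0,"az":0},{"tx":-1,"ty":0.97,"tz":0,"ax":0,"ay":0,"az":0},{"tx":-1,"ty":0.97,"tz":0,"ax":0,"ay":0,"az":0},{"tx":-1,"ty":0.97,"tz":0,"ax":0,"ay":0,"az":0},{"tx":-1,"ty":0.97,"tz":0,"ax":0,"ay":0,"az":0}]}}

```text
clock: 3.1
eef_pos: [524.0, 251.7, 311.3]
tcp_rot: [3.142, -0.0, 1.624]
contact_force: [-0.1, -0.1, -0.6]
opening: 0.602
grasp_force: 0.0
```

Call:
{"name": "step_arm", "arguments": {"moves": [{"tx":-1,"ty":0.97,"tz":0,"ax":0,"ay":0,"az":0},{"tx":-1,"ty":0.97,"tz":0,"ax":0,"ay":0,"az":0},{"tx":0,"ty":0,"tz":0,"ax":0,"ay":0,"az":0}]}}

```text
clock: 3.48
eef_pos: [575.5, 203.6, 311.0]
tcp_rot: [3.141, 0.0, 1.621]
contact_force: [0.7, 0.6, -1.0]
opening: 0.604
grasp_force: 0.0
```

```bash
python3 - <<'E'
from h import *
p,d,K,T=grab('wrist','w1.png'); np.savez('w1.npz',p=p,d=d,K=K,T=T); P=cloud(d,K,T)
m=(P[...,2]>236)&(P[...,2]<255)&(P[...,0]>610)&(np.abs(P[...,1]-118)<40); t=P[m]; print(len(t),t.mean(0), T.round(2).tolist(), K[0,0])
if len(t)>5: print(cv2.minEnclosingCircle(t[:,:2].astype(np.float32)))
go(656,119,238)
E
```

```text
0 [nan nan nan] [[1.0, -0.05, -0.02, 572.54], [0.05, 0.96, 0.29, 277.11], [0.0, -0.29, 0.96, 428.43], [0.0, 0.0, 0.0, 1.0]] 333.28373145200845
from [574.5 204.5 311. ] yaw 1.6216 units tx,ty,tz [-3.58  3.08  2.92]<stdin>:3: RuntimeWarning: Mean of empty slice.
  ret = um.true_divide(
```

View pics/w1.png

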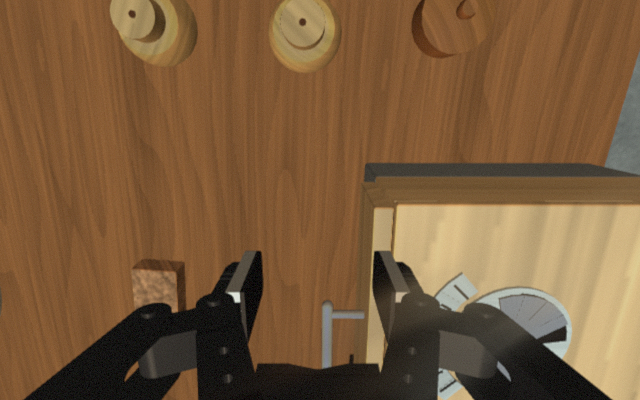

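The wrist view shows the roof corner at (380,190), the handle bar at (327,330) and the pale blanks at (165,25) and (305,30). The lever grip is hidden by the finger, so I use the top-camera measurement.

Call:
{"name": "step_arm", "arguments": {"moves": [{"tx":-0.9,"ty":0.77,"tz":0,"ax":0,"ay":0,"az":0},{"tx":-0.9,"ty":0.77,"tz":0,"ax":0,"ay":0,"az":0},{"tx":-0.9,"ty":0.77,"tz":0,"ax":0,"ay":0,"az":0},{"tx":-0.88,"ty":0.77,"tz":0,"ax":0,"ay":0,"az":0},{"tx":0,"ty":0,"tz":0.9,"ax":0,"ay":0,"az":0}]}}

```text
clock: 4.15
eef_pos: [657.8, 118.7, 290.2]
tcp_rot: [3.138, -0.0, 1.621]
contact_force: [-0.0, 1.1, 0.4]
opening: 0.602
grasp_force: 0.0
```

Call:
{"name": "step_arm", "arguments": {"moves": [{"tx":0,"ty":0,"tz":0.7,"ax":0,"ay":0,"az":0},{"tx":0,"ty":0,"tz":0.7,"ax":0,"ay":0,"az":0},{"tx":0,"ty":0,"tz":0.62,"ax":0,"ay":0,"az":0},{"tx":0,"ty":0,"tz":0,"ax":0,"ay":0,"az":0}]}}

```text
clock: 4.65
eef_pos: [654.8, 119.7, 236.7]
tcp_rot: [-3.139, 0.0, 1.622]
contact_force: [-0.3, -0.5, 0.5]
opening: 0.604
grasp_force: 0.0
```

Call:
{"name": "step_arm", "arguments": {"moves": [{"tx":0,"ty":0,"tz":0,"ax":0,"ay":0,"az":0},{"tx":0,"ty":0,"tz":0,"ax":0,"ay":0,"az":0},{"tx":0,"ty":0,"tz":0,"ax":0,"ay":0,"az":0}], "gripper": 0, "newtons": 30}}

```text
clock: 5.03
eef_pos: [656.6, 119.6, 239.3]
tcp_rot: [3.139, -0.0, 1.621]
contact_force: [3.4, 0.3, 1.6]
opening: 0.244
grasp_force: 30.4
```

```bash
python3 - <<'E'
from h import *
s=r.sense(); print(s['opening'],s['grasp_force'],s['contact_force'],s['eef_pos'])
C=np.array([748,89.5]); v=s['eef_pos'][:2]-C; a=np.arctan2(v[1],v[0]); print(np.hypot(*v),np.degrees(a))
yaw=s['tcp_rot'][2]; prev=s['eef_pos'][:2]
R=np.hypot(*v); e=np.radians(135)+.050
for th in np.linspace(a,e,6)[1:]:
    q=C+R*np.array([np.cos(th),np.sin(th)]); go(q[0],q[1],238,[*prev,238]); prev=q
E
```

```text
0.24434012155744209 30.391963720321655 [3.41062392 0.25521281 1.64297354] [656.5643392  119.60168008 239.2916392 ]
96.26313526011451 161.77785552921367
from [656.6 119.6 238. ] yaw 1.6209 units tx,ty,tz [ 0.29  0.13 -0.  ]
from [659.4 127.1 238. ] yaw 1.6209 units tx,ty,tz [ 0.28  0.15 -0.  ]
from [662.8 134.4 238. ] yaw 1.6209 units tx,ty,tz [ 0.27  0.18 -0.  ]
from [666.9 141.3 238. ] yaw 1.6209 units tx,ty,tz [ 0.25  0.2  -0.  ]
from [671.5 147.9 238. ] yaw 1.6209 units tx,ty,tz [ 0.24  0.22 -0.  ]
```

Call:
{"name": "step_arm", "arguments": {"moves": [{"tx":0.29,"ty":0.13,"tz":0,"ax":0,"ay":0,"az":0},{"tx":0.28,"ty":0.15,"tz":0,"ax":0,"ay":0,"az":0},{"tx":0.27,"ty":0.18,"tz":0,"ax":0,"ay":0,"az":0},{"tx":0.25,"ty":0.2,"tz":0,"ax":0,"ay":0,"az":0},{"tx":0,"ty":0,"tz":0,"ax":0,"ay":0,"az":0}]}}

```text
clock: 5.65
eef_pos: [669.8, 148.7, 239.1]
tcp_rot: [-3.139, -0.001, 1.621]
contact_force: [-5.0, 2.0, 7.9]
opening: 0.251
grasp_force: 31.2
```

Call:
{"name": "step_arm", "arguments": {"moves": [{"tx":0.12,"ty":0.11,"tz":0,"ax":0,"ay":0,"az":0},{"tx":0.12,"ty":0.11,"tz":0,"ax":0,"ay":0,"az":0},{"tx":0,"ty":0,"tz":0,"ax":0,"ay":0,"az":0}]}}

```text
clock: 6.02
eef_pos: [674.2, 155.2, 239.1]
tcp_rot: [-3.138, -0.002, 1.621]
contact_force: [-8.9, 3.1, 9.2]
opening: 0.249
grasp_force: 31.4
```

Call:
{"name": "step_arm", "arguments": {"moves": [{"tx":0.06,"ty":0.06,"tz":0,"ax":0,"ay":0,"az":0},{"tx":0,"ty":0,"tz":0,"ax":0,"ay":0,"az":0}]}}

```text
clock: 6.28
eef_pos: [675.4, 156.7, 239.1]
tcp_rot: [-3.138, -0.002, 1.621]
contact_force: [-9.7, 3.5, 10.3]
opening: 0.246
grasp_force: 31.5
```

Call:
{"name": "step_arm", "arguments": {"moves": [{"tx":0.12,"ty":0.1,"tz":0,"ax":0,"ay":0,"az":0},{"tx":0,"ty":0,"tz":0,"ax":0,"ay":0,"az":0}]}}

```text
clock: 6.52
eef_pos: [676.4, 158.2, 239.1]
tcp_rot: [-3.134, 0.001, 1.621]
contact_force: [-15.8, -3.6, 13.3]
opening: 0.251
grasp_force: 32.2
```

Call:
{"name": "step_arm", "arguments": {"moves": [{"tx":0.08,"ty":0.04,"tz":0,"ax":0,"ay":0,"az":0},{"tx":0,"ty":0,"tz":0,"ax":0,"ay":0,"az":0}]}}

```text
clock: 6.78
eef_pos: [676.5, 158.5, 239.0]
tcp_rot: [-3.132, 0.004, 1.621]
contact_force: [-19.9, -10.8, 17.9]
opening: 0.248
grasp_force: 32.9
```

```bash
python3 - <<'E'
from h import *
s=r.sense(); print(s['contact_force'],s['eef_pos'],s['opening'])
p,d,K,T=grab('top'); u0,v0=245,105
cv2.imwrite('pics/c2.png',cv2.resize(cv2.cvtColor(p[105:195,245:345],cv2.COLOR_RGB2BGR),None,fx=6,fy=6,interpolation=cv2.INTER_CUBIC))
E
```

```text
[-19.86875849 -10.79967518  17.91704725] [676.53782824 158.47346041 239.0035257 ] 0.24782459244610922
```

View pics/c2.png

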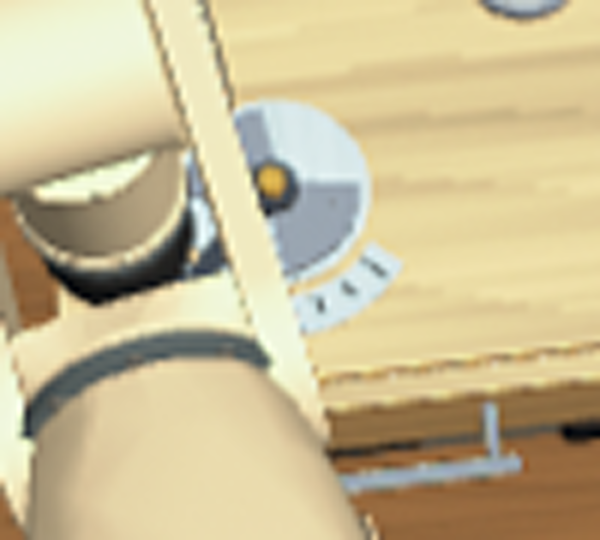

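Call:
{"name": "step_arm", "arguments": {"moves": [{"tx":-0.06,"ty":-0.06,"tz":0,"ax":0,"ay":0,"az":0},{"tx":0,"ty":0,"tz":0,"ax":0,"ay":0,"az":0}]}}

```text
clock: 7.08
eef_pos: [676.4, 158.3, 239.1]
tcp_rot: [-3.136, 0.001, 1.621]
contact_force: [-12.9, -4.6, 13.2]
opening: 0.249
grasp_force: 32.0
```

Call:
{"name": "step_arm", "arguments": {"moves": [{"tx":0,"ty":0,"tz":0,"ax":0,"ay":0,"az":0},{"tx":0,"ty":0,"tz":0,"ax":0,"ay":0,"az":0},{"tx":0,"ty":0,"tz":-1,"ax":0,"ay":0,"az":0},{"tx":0,"ty":0,"tz":-1,"ax":0,"ay":0,"az":0},{"tx":0,"ty":0,"tz":0,"ax":0,"ay":0,"az":0}], "gripper": 0.6}}

```text
clock: 7.7
eef_pos: [680.3, 159.5, 290.3]
tcp_rot: [3.138, -0.001, 1.621]
contact_force: [0.3, 0.1, -0.2]
opening: 0.599
grasp_force: 0.0
```

```bash
python3 - <<'E'
from h import *
z=np.load('w1.npz'); P=cloud(z['d'],z['K'],z['T'])
W=P[295:368,315:340]; v,u=np.where((W[...,2]>140)&(W[...,2]<165)); t=W[v,u]; print(len(t),t.mean(0),t.min(0),t.max(0))
W=P[200:290,368:395]; t=W[(W[...,2]>172)&(W[...,2]<182)]; print('panel',len(t),t.min(0),t.max(0))
go(593,31.5,284)
E
```

```text
787 [593.94650618  64.11964507 155.65679309] [586.82511184  21.28713726 149.23777941] [603.88096855  97.00067408 158.90585608]
panel 1123 [621.53143959 125.40498645 172.00728416] [639.62670154 205.42202358 181.83766746]
from [680.3 159.5 290.3] yaw 1.6211 units tx,ty,tz [-4.94 -3.75  0.25]
```

Call:
{"name": "step_arm", "arguments": {"moves": [{"tx":-0.99,"ty":-0.74,"tz":0,"ax":0,"ay":0,"az":0},{"tx":-0.99,"ty":-0.74,"tz":0,"ax":0,"ay":0,"az":0},{"tx":-0.99,"ty":-0.74,"tz":0,"ax":0,"ay":0,"az":0},{"tx":-0.98,"ty":-0.74,"tz":0,"ax":0,"ay":0,"az":0},{"tx":-0.98,"ty":-0.73,"tz":0,"ax":0,"ay":0,"az":0}], "gripper": 0.34}}

```text
clock: 8.32
eef_pos: [592.2, 30.6, 287.0]
tcp_rot: [-3.14, -0.0, 1.621]
contact_force: [0.7, 0.7, 0.3]
opening: 0.344
grasp_force: 0.0
```

Call:
{"name": "step_arm", "arguments": {"moves": [{"tx":0,"ty":0,"tz":1,"ax":0,"ay":0,"az":0},{"tx":0,"ty":0,"tz":1,"ax":0,"ay":0,"az":0},{"tx":0,"ty":0,"tz":1,"ax":0,"ay":0,"az":0},{"tx":0,"ty":0,"tz":0,"ax":0,"ay":0,"az":0}]}}

```text
clock: 8.82
eef_pos: [591.5, 31.3, 210.6]
tcp_rot: [-3.137, -0.0, 1.621]
contact_force: [0.5, -0.7, -0.2]
opening: 0.341
grasp_force: 0.0
```

```bash
python3 - <<'E'
from h import *
go(594.5,32,158)
p,d,K,T=grab('top','t2.png'); q=p[100:200,230:370]
cv2.imwrite('pics/c3.png',cv2.resize(cv2.cvtColor(q,cv2.COLOR_RGB2BGR),None,fx=5,fy=5,interpolation=cv2.INTER_CUBIC))
P=cloud(d,K,T); m=(P[...,2]>236)&(P[...,2]<256)&(P[...,0]>640)&(P[...,0]<720)&(P[...,1]>100)&(P[...,1]<200); t=P[m]; print(len(t),t.mean(0) if len(t) else '')
E
```

```text
from [591.5  31.3 210.6] yaw 1.621 units tx,ty,tz [0.02 0.12 2.1 ]
42 [675.42196354 153.16336658 246.04823723]
```

View pics/c3.png

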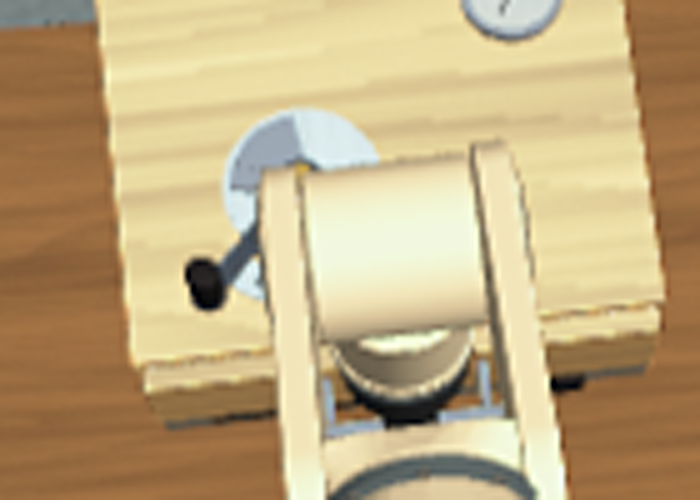

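The lever points 45° left (grip at (207,283) in the crop), and its measured position fits the shut angle. Now the handle.

Call:
{"name": "step_arm", "arguments": {"moves": [{"tx":0,"ty":0.12,"tz":0.5,"ax":0,"ay":0,"az":0},{"tx":0,"ty":0,"tz":0.6,"ax":0,"ay":0,"az":0},{"tx":0,"ty":0,"tz":0.6,"ax":0,"ay":0,"az":0},{"tx":0,"ty":0,"tz":0.4,"ax":0,"ay":0,"az":0},{"tx":0,"ty":0,"tz":0,"ax":0,"ay":0,"az":0}]}}

```text
clock: 9.5
eef_pos: [596.1, 31.5, 162.0]
tcp_rot: [3.142, -0.0, 1.621]
contact_force: [-9.1, -0.9, 18.2]
opening: 0.342
grasp_force: 9.5
```

Call:
{"name": "step_arm", "arguments": {"moves": [{"tx":0,"ty":0,"tz":0,"ax":0,"ay":0,"az":0},{"tx":0,"ty":0,"tz":0,"ax":0,"ay":0,"az":0},{"tx":0,"ty":0,"tz":0,"ax":0,"ay":0,"az":0}], "gripper": 0, "newtons": 40}}

```text
clock: 9.88
eef_pos: [593.7, 31.3, 160.7]
tcp_rot: [-3.136, -0.0, 1.621]
contact_force: [-12.2, -0.5, 15.1]
opening: 0.109
grasp_force: 39.1
```

Call:
{"name": "step_arm", "arguments": {"moves": [{"tx":0,"ty":0,"tz":-0.1,"ax":0,"ay":0,"az":0},{"tx":0,"ty":-0.2,"tz":0,"ax":0,"ay":0,"az":0},{"tx":0,"ty":-0.4,"tz":0,"ax":0,"ay":0,"az":0},{"tx":0,"ty":-0.4,"tz":0,"ax":0,"ay":0,"az":0}]}}

```text
clock: 10.38
eef_pos: [569.0, 30.1, 161.1]
tcp_rot: [-3.138, -0.0, 1.621]
contact_force: [1.9, 0.3, -27.0]
opening: 0.109
grasp_force: 38.7
```

Call:
{"name": "step_arm", "arguments": {"moves": [{"tx":0,"ty":-0.2,"tz":0.06,"ax":0,"ay":0,"az":0},{"tx":0,"ty":-0.5,"tz":0,"ax":0,"ay":0,"az":0},{"tx":0,"ty":-0.5,"tz":0,"ax":0,"ay":0,"az":0},{"tx":0,"ty":-0.5,"tz":0,"ax":0,"ay":0,"az":0}]}}

```text
clock: 10.88
eef_pos: [527.2, 28.1, 161.1]
tcp_rot: [-3.14, -0.0, 1.621]
contact_force: [1.7, 1.8, -27.1]
opening: 0.108
grasp_force: 39.4
```

Call:
{"name": "step_arm", "arguments": {"moves": [{"tx":0,"ty":-0.7,"tz":0,"ax":0,"ay":0,"az":0},{"tx":0,"ty":-0.7,"tz":0,"ax":0,"ay":0,"az":0},{"tx":0,"ty":-0.7,"tz":0,"ax":0,"ay":0,"az":0},{"tx":0,"ty":-0.7,"tz":0,"ax":0,"ay":0,"az":0},{"tx":0,"ty":0,"tz":0,"ax":0,"ay":0,"az":0}]}}

```text
clock: 11.5
eef_pos: [455.7, 24.5, 161.1]
tcp_rot: [-3.138, -0.0, 1.621]
contact_force: [-1.5, 1.8, -30.6]
opening: 0.109
grasp_force: 39.1
```

Call:
{"name": "step_arm", "arguments": {"moves": [{"tx":0,"ty":-0.3,"tz":0,"ax":0,"ay":0,"az":0},{"tx":0,"ty":-0.2,"tz":0,"ax":0,"ay":0,"az":0},{"tx":0,"ty":-0.1,"tz":0,"ax":0,"ay":0,"az":0},{"tx":0,"ty":0,"tz":0,"ax":0,"ay":0,"az":0}]}}

```text
clock: 12.0
eef_pos: [442.2, 23.9, 161.1]
tcp_rot: [-3.139, -0.0, 1.621]
contact_force: [-1.5, 1.9, -29.6]
opening: 0.109
grasp_force: 39.9
```

Call:
{"name": "step_arm", "arguments": {"moves": [{"tx":0,"ty":-0.1,"tz":0.05,"ax":0,"ay":0,"az":0},{"tx":0,"ty":-0.1,"tz":0.05,"ax":0,"ay":0,"az":0},{"tx":0,"ty":0,"tz":0,"ax":0,"ay":0,"az":0}]}}

```text
clock: 12.38
eef_pos: [440.6, 23.8, 160.8]
tcp_rot: [3.138, -0.0, 1.621]
contact_force: [1.0, 3.2, 0.3]
opening: 0.105
grasp_force: 42.9
```

Call:
{"name": "step_arm", "arguments": {"moves": [{"tx":0,"ty":-0.08,"tz":0,"ax":0,"ay":0,"az":0},{"tx":0,"ty":0,"tz":0,"ax":0,"ay":0,"az":0}]}}

```text
clock: 12.62
eef_pos: [438.6, 23.7, 160.8]
tcp_rot: [3.138, -0.0, 1.621]
contact_force: [1.6, 3.2, 7.8]
opening: 0.11
grasp_force: 43.5
```

Call:
{"name": "step_arm", "arguments": {"moves": [{"tx":0,"ty":-0.1,"tz":0,"ax":0,"ay":0,"az":0},{"tx":0,"ty":0,"tz":0,"ax":0,"ay":0,"az":0}]}}

```text
clock: 12.88
eef_pos: [438.5, 23.7, 160.9]
tcp_rot: [3.132, -0.0, 1.621]
contact_force: [11.4, 4.1, -5.4]
opening: 0.109
grasp_force: 42.3
```

Call:
{"name": "step_arm", "arguments": {"moves": [{"tx":0,"ty":-0.08,"tz":0,"ax":0,"ay":0,"az":0},{"tx":0,"ty":0,"tz":0,"ax":0,"ay":0,"az":0}]}}

```text
clock: 13.12
eef_pos: [438.4, 23.7, 160.9]
tcp_rot: [3.129, -0.0, 1.621]
contact_force: [20.7, 3.8, -16.0]
opening: 0.113
grasp_force: 41.6
```

Call:
{"name": "step_arm", "arguments": {"moves": [{"tx":0,"ty":0.16,"tz":0,"ax":0,"ay":0,"az":0},{"tx":0,"ty":0,"tz":0,"ax":0,"ay":0,"az":0}]}}

```text
clock: 13.38
eef_pos: [438.6, 23.7, 160.8]
tcp_rot: [3.137, -0.0, 1.621]
contact_force: [2.5, 2.9, 6.3]
opening: 0.108
grasp_force: 43.5
```

Call:
{"name": "step_arm", "arguments": {"moves": [{"tx":0,"ty":0,"tz":0,"ax":0,"ay":0,"az":0},{"tx":0,"ty":0,"tz":0,"ax":0,"ay":0,"az":0},{"tx":0,"ty":0,"tz":-0.8,"ax":0,"ay":0,"az":0},{"tx":0,"ty":0,"tz":-1,"ax":0,"ay":0,"az":0},{"tx":0,"ty":0,"tz":-1,"ax":0,"ay":0,"az":0}], "gripper": 0.34}}

```text
clock: 14.0
eef_pos: [435.9, 23.2, 229.8]
tcp_rot: [-3.141, 0.0, 1.621]
contact_force: [0.4, 0.4, 0.5]
opening: 0.34
grasp_force: 0.0
```

Call:
{"name": "step_arm", "arguments": {"moves": [{"tx":0.8,"ty":0.8,"tz":-1,"ax":0,"ay":0,"az":0},{"tx":0.8,"ty":0.8,"tz":-1,"ax":0,"ay":0,"az":0},{"tx":0.8,"ty":0.8,"tz":-1,"ax":0,"ay":0,"az":0},{"tx":0.8,"ty":0.8,"tz":-1,"ax":0,"ay":0,"az":0},{"tx":0,"ty":0,"tz":0,"ax":0,"ay":0,"az":0}], "gripper": 0.72}}

```text
clock: 14.62
eef_pos: [513.7, 108.3, 330.6]
tcp_rot: [3.139, -0.0, 1.622]
contact_force: [0.5, -0.6, -0.2]
opening: 0.72
grasp_force: 0.0
```

```bash
python3 - <<'E'
from h import *
p,d,K,T=grab('wrist','w2.png'); np.savez('w2.npz',p=p,d=d,K=K,T=T); P=cloud(d,K,T)
m=((P[...,2]>157)&(P[...,2]<171)).astype(np.uint8)
n,l,st,c=cv2.connectedComponentsWithStats(m)
for i in range(1,n):
    if st[i,4]>150:
        t=P[l==i]; print(c[i].round(),st[i,4],t.mean(0).round(1),cv2.minEnclosingCircle(t[:,:2].astype(np.float32)))
print(r.sense()['eef_pos'])
E
```

```text
[285. 167.] 248 [486.4 125.4 163.8] ((486.3466796875, 120.78219604492188), 71.46875)
[348. 160.] 2041 [540.2 135.9 163.8] ((540.38330078125, 135.17022705078125), 22.02489471435547)
[349. 270.] 1607 [549.5  31.6 163.5] ((549.6969604492188, 30.005868911743164), 22.183414459228516)
[289. 306.] 153 [493.4 -11.7 164.1] ((493.51495361328125, -15.10169792175293), 62.945098876953125)
[512.2661066  107.44606088 329.14986013]
```

View pics/w2.png

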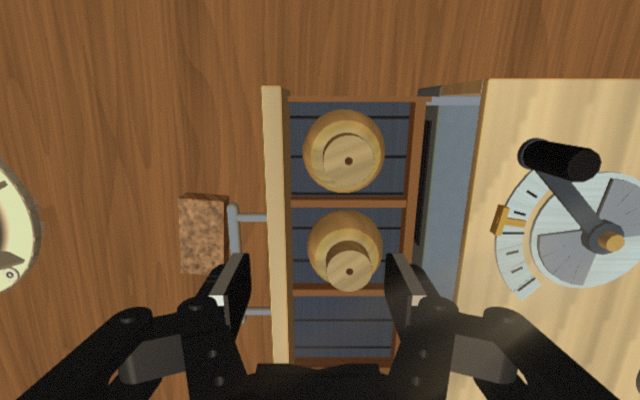

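Wrist view: dried blanks' tenons at (348,155) in the left bay and (348,270) in the middle one, right bay empty. The marker clip is at (500,220) and the pin at (608,240).

```bash
python3 - <<'E'
from h import *
z=np.load('w2.npz'); p,P=z['p'],cloud(z['d'],z['K'],z['T']); np.set_printoptions(precision=1,suppress=True)
yaw=.0503; X=np.array([np.cos(yaw),np.sin(yaw)]);Y=np.array([-X[1],X[0]]); O=np.array([644.3,34])
D=np.stack([(P[...,:2]-O)@X,(P[...,:2]-O)@Y,P[...,2]],-1)
for (u,v0,v1) in[(297,85,370),(398,85,370)]:
    print(u,[(v,D[v,u].round(0).tolist()) for v in range(v0,v1,4) if D[v,u,2]>109])
print('roof front edge', [D[v,u].round(0).tolist() for v in(120,) for u in range(474,492,3)])
h=cv2.cvtColor(p,cv2.COLOR_RGB2HSV); m=(h[...,1]>130)&(h[...,0]>14)&(h[...,0]<28)&(h[...,2]>120)
m[:, :490]=0; m[:200]=0; m[260:]=0
n,l,st,c=cv2.connectedComponentsWithStats(m.astype(np.uint8))
for i in range(1,n):
    if st[i,4]>8: print(st[i],c[i].round(1),np.nanmean(P[l==i],0),np.nanmean(D[l==i],0))
cv2.imwrite('pics/c4.png',cv2.resize(cv2.cvtColor(p[120:310,470:640],cv2.COLOR_RGB2BGR),None,fx=3,fy=3,interpolation=cv2.INTER_CUBIC))
go(540.3,135.5,195)
E
```

```text
297 [(97, [-144.0, 159.0, 118.0]), (101, [-144.0, 156.0, 118.0]), (201, [-146.0, 56.0, 115.0]), (205, [-146.0, 51.0, 114.0]), (289, [-148.0, -49.0, 113.0]), (293, [-148.0, -53.0, 115.0]), (365, [-149.0, -156.0, 112.0]), (369, [-131.0, 91.0, 381.0])]
398 [(97, [-49.0, 159.0, 117.0]), (101, [-49.0, 156.0, 119.0]), (201, [-41.0, 56.0, 115.0]), (205, [-41.0, 52.0, 115.0]), (253, [-90.0, 91.0, 314.0]), (257, [-91.0, 91.0, 318.0]), (261, [-92.0, 91.0, 322.0]), (265, [-93.0, 91.0, 326.0]), (269, [-94.0, 92.0, 330.0]), (273, [-94.0, 91.0, 332.0]), (277, [-95.0, 91.0, 334.0]), (281, [-95.0, 90.0, 336.0]), (285, [-95.0, 88.0, 336.0]), (289, [-95.0, 86.0, 336.0]), (293, [-95.0, 85.0, 337.0]), (297, [-95.0, 83.0, 336.0]), (301, [-95.0, 82.0, 337.0]), (305, [-95.0, 80.0, 338.0]), (309, [-95.0, 79.0, 338.0]), (313, [-95.0, 77.0, 338.0]), (317, [-95.0, 76.0, 339.0]), (321, [-95.0, 74.0, 339.0]), (325, [-95.0, 73.0, 340.0]), (329, [-95.0, 71.0, 340.0]), (333, [-94.0, 69.0, 339.0]), (337, [-29.0, -111.0, 117.0]), (341, [-29.0, -115.0, 119.0]), (345, [-28.0, -122.0, 117.0]), (349, [-106.0, 97.0, 380.0]), (353, [-107.0, 98.0, 383.0]), (357, [-107.0, 97.0, 384.0]), (361, [-107.0, 97.0, 385.0]), (365, [-108.0, 98.0, 387.0]), (369, [-108.0, 97.0, 387.0])]
roof front edge [[41.0, 137.0, 85.0], [43.0, 137.0, 87.0], [2.0, 142.0, 181.0], [2.0, 142.0, 184.0], [3.0, 142.0, 187.0], [6.0, 142.0, 187.0]]
[495 207  30  28 298] [506.9 221.2] [669.9  97.8 193.7] [ 28.8  62.4 193.7]
[599 235  25  14 182] [612.  241.3] [745.4  90.7 209.3] [103.9  51.6 209.3]
from [512.3 107.4 329.1] yaw 1.622 units tx,ty,tz [1.1 1.2 5.4]
```

View pics/c4.png

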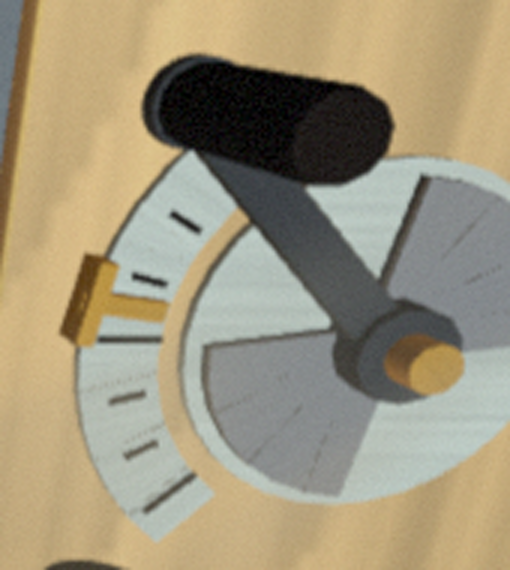

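Call:
{"name": "step_arm", "arguments": {"moves": [{"tx":0.55,"ty":0.6,"tz":1,"ax":0,"ay":0,"az":0},{"tx":0.55,"ty":0.6,"tz":1,"ax":0,"ay":0,"az":0},{"tx":0,"ty":0,"tz":1,"ax":0,"ay":0,"az":0},{"tx":0,"ty":0,"tz":1,"ax":0,"ay":0,"az":0},{"tx":0,"ty":0,"tz":0.8,"ax":0,"ay":0,"az":0}], "gripper": 0.72}}

```text
clock: 15.3
eef_pos: [538.8, 135.0, 206.8]
tcp_rot: [-3.138, 0.001, 1.621]
contact_force: [0.2, -0.3, 0.2]
opening: 0.715
grasp_force: 0.0
```

Call:
{"name": "step_arm", "arguments": {"moves": [{"tx":0,"ty":0,"tz":0.6,"ax":0,"ay":0,"az":0},{"tx":0,"ty":0,"tz":0.6,"ax":0,"ay":0,"az":0},{"tx":0,"ty":0,"tz":0.4,"ax":0,"ay":0,"az":0},{"tx":0,"ty":0,"tz":0,"ax":0,"ay":0,"az":0}]}}

```text
clock: 15.8
eef_pos: [540.5, 136.2, 168.6]
tcp_rot: [-3.14, 0.0, 1.621]
contact_force: [0.1, 0.7, 0.5]
opening: 0.722
grasp_force: 0.0
```

Call:
{"name": "step_arm", "arguments": {"moves": [{"tx":0,"ty":0,"tz":0,"ax":0,"ay":0,"az":0},{"tx":0,"ty":0,"tz":0,"ax":0,"ay":0,"az":0},{"tx":0,"ty":0,"tz":0,"ax":0,"ay":0,"az":0}], "gripper": 0, "newtons": 40}}

```text
clock: 16.18
eef_pos: [541.4, 136.5, 170.1]
tcp_rot: [3.14, -0.0, 1.621]
contact_force: [-0.2, -0.3, 4.4]
opening: 0.495
grasp_force: 41.3
```

Call:
{"name": "step_arm", "arguments": {"moves": [{"tx":0,"ty":0,"tz":-0.6,"ax":0,"ay":0,"az":0},{"tx":0,"ty":0,"tz":-1,"ax":0,"ay":0,"az":0},{"tx":0,"ty":0,"tz":-1,"ax":0,"ay":0,"az":0},{"tx":0,"ty":0,"tz":-1,"ax":0,"ay":0,"az":0},{"tx":-0.6,"ty":0,"tz":-0.6,"ax":0,"ay":0,"az":0}]}}

```text
clock: 16.8
eef_pos: [541.9, 121.5, 276.2]
tcp_rot: [3.14, -0.0, 1.622]
contact_force: [0.1, -0.5, -2.1]
opening: 0.499
grasp_force: 41.2
```

```bash
python3 -c "
from h import *
go(512.7,-338.6,110); s=r.sense(); print(s['opening'],s['grasp_force'],s['eef_pos'])"
```

```text
from [541.9 121.5 276.2] yaw 1.6224 units tx,ty,tz [-18.32  -2.12   6.65]
0.49942012979712685 41.1824905872345 [541.93066657 121.5105861  276.17055525]
```

Call:
{"name": "step_arm", "arguments": {"moves": [{"tx":-1,"ty":-0.12,"tz":0,"ax":0,"ay":0,"az":0},{"tx":-1,"ty":-0.12,"tz":0,"ax":0,"ay":0,"az":0},{"tx":-1,"ty":-0.12,"tz":0,"ax":0,"ay":0,"az":0},{"tx":-1,"ty":-0.12,"tz":0,"ax":0,"ay":0,"az":0},{"tx":-1,"ty":-0.12,"tz":0,"ax":0,"ay":0,"az":0}]}}

```text
clock: 17.42
eef_pos: [532.3, -6.0, 274.3]
tcp_rot: [-3.141, 0.0, 1.621]
contact_force: [-0.2, -0.2, -1.1]
opening: 0.497
grasp_force: 41.2
```

Call:
{"name": "step_arm", "arguments": {"moves": [{"tx":-1,"ty":-0.12,"tz":0,"ax":0,"ay":0,"az":0},{"tx":-1,"ty":-0.12,"tz":0,"ax":0,"ay":0,"az":0},{"tx":-1,"ty":-0.12,"tz":0,"ax":0,"ay":0,"az":0},{"tx":-1,"ty":-0.12,"tz":0,"ax":0,"ay":0,"az":0},{"tx":-1,"ty":-0.12,"tz":0,"ax":0,"ay":0,"az":0}]}}

```text
clock: 18.05
eef_pos: [523.4, -131.4, 274.3]
tcp_rot: [-3.141, 0.0, 1.621]
contact_force: [-0.1, 0.1, -1.9]
opening: 0.5
grasp_force: 41.2
```

Call:
{"name": "step_arm", "arguments": {"moves": [{"tx":-1,"ty":-0.12,"tz":0,"ax":0,"ay":0,"az":0},{"tx":-1,"ty":-0.12,"tz":0,"ax":0,"ay":0,"az":0},{"tx":-1,"ty":-0.12,"tz":0,"ax":0,"ay":0,"az":0},{"tx":-1,"ty":-0.12,"tz":0.4,"ax":0,"ay":0,"az":0},{"tx":-1,"ty":-0.12,"tz":0.5,"ax":0,"ay":0,"az":0}]}}

```text
clock: 18.68
eef_pos: [514.7, -257.0, 251.8]
tcp_rot: [-3.141, 0.0, 1.621]
contact_force: [1.2, 0.3, -1.7]
opening: 0.498
grasp_force: 41.2
```

Call:
{"name": "step_arm", "arguments": {"moves": [{"tx":-1,"ty":-0.12,"tz":0.5,"ax":0,"ay":0,"az":0},{"tx":-1,"ty":-0.12,"tz":0.5,"ax":0,"ay":0,"az":0},{"tx":-1,"ty":-0.12,"tz":0.5,"ax":0,"ay":0,"az":0},{"tx":0,"ty":0,"tz":0.5,"ax":0,"ay":0,"az":0},{"tx":0,"ty":0,"tz":0,"ax":0,"ay":0,"az":0}]}}

```text
clock: 19.3
eef_pos: [509.3, -330.4, 200.4]
tcp_rot: [-3.139, -0.002, 1.62]
contact_force: [-0.7, 0.4, -1.0]
opening: 0.502
grasp_force: 41.1
```

```bash
python3 -c "
from h import *
go(512.7,-338.6,79); s=r.sense(); print(s['opening'],s['grasp_force'],s['tcp_rot'])"
```

```text
from [ 509.3 -330.4  200.4] yaw 1.6204 units tx,ty,tz [-0.33  0.12  4.86]
0.5020435829797868 41.11006557941437 [-3.13941123e+00 -1.85018885e-03  1.62043606e+00]
```

Call:
{"name": "step_arm", "arguments": {"moves": [{"tx":-0.33,"ty":0.12,"tz":0.5,"ax":0,"ay":0,"az":0},{"tx":0,"ty":0,"tz":1,"ax":0,"ay":0,"az":0},{"tx":0,"ty":0,"tz":1,"ax":0,"ay":0,"az":0},{"tx":0,"ty":0,"tz":0.8,"ax":0,"ay":0,"az":0},{"tx":0,"ty":0,"tz":0.6,"ax":0,"ay":0,"az":0}]}}

```text
clock: 19.92
eef_pos: [513.8, -338.7, 103.2]
tcp_rot: [-3.141, -0.0, 1.622]
contact_force: [-0.0, -0.6, -1.0]
opening: 0.495
grasp_force: 41.2
```

Call:
{"name": "step_arm", "arguments": {"moves": [{"tx":0,"ty":0,"tz":0.5,"ax":0,"ay":0,"az":0},{"tx":0,"ty":0,"tz":0.45,"ax":0,"ay":0,"az":0},{"tx":0,"ty":0,"tz":0,"ax":0,"ay":0,"az":0}]}}

```text
clock: 20.3
eef_pos: [513.4, -338.7, 79.8]
tcp_rot: [-3.141, -0.001, 1.621]
contact_force: [-1.4, -0.1, -0.9]
opening: 0.499
grasp_force: 41.1
```

Call:
{"name": "step_arm", "arguments": {"moves": [{"tx":0,"ty":0,"tz":0.08,"ax":0,"ay":0,"az":0},{"tx":0,"ty":0,"tz":0,"ax":0,"ay":0,"az":0}]}}

```text
clock: 20.55
eef_pos: [513.9, -339.0, 78.9]
tcp_rot: [3.141, 0.0, 1.621]
contact_force: [0.2, 0.2, -0.9]
opening: 0.497
grasp_force: 41.1
```

Call:
{"name": "step_arm", "arguments": {"moves": [{"tx":0,"ty":0,"tz":0,"ax":0,"ay":0,"az":0},{"tx":0,"ty":0,"tz":0,"ax":0,"ay":0,"az":0},{"tx":0,"ty":0,"tz":-0.4,"ax":0,"ay":0,"az":0},{"tx":0,"ty":0,"tz":-1,"ax":0,"ay":0,"az":0},{"tx":0,"ty":0,"tz":-1,"ax":0,"ay":0,"az":0}], "gripper": 0.72}}

```text
clock: 21.18
eef_pos: [513.8, -338.9, 139.8]
tcp_rot: [3.141, 0.0, 1.621]
contact_force: [-0.5, -0.6, 0.3]
opening: 0.719
grasp_force: 0.0
```

Call:
{"name": "step_arm", "arguments": {"moves": [{"tx":0.6,"ty":0,"tz":-1,"ax":0,"ay":0,"az":0},{"tx":1,"ty":0,"tz":-1,"ax":0,"ay":0,"az":0},{"tx":1,"ty":0,"tz":-1,"ax":0,"ay":0,"az":0},{"tx":1,"ty":0,"tz":-1,"ax":0,"ay":0,"az":0},{"tx":0,"ty":0,"tz":0,"ax":0,"ay":0,"az":0}]}}

```text
clock: 21.8
eef_pos: [510.2, -248.3, 241.2]
tcp_rot: [3.138, 0.002, 1.623]
contact_force: [-0.4, 0.1, 0.6]
opening: 0.718
grasp_force: 0.0
```

```bash
cat >> h.py <<'E'
def tops(cam='top',f=None):
    p,d,K,T=grab(cam,f); P=cloud(d,K,T)
    for lo,hi,n in((57,80,'bench/crate'),(156,172,'tray')):
        m=((P[...,2]>lo)&(P[...,2]<hi)&(P[...,0]>250)&(P[...,0]<660)).astype(np.uint8)
        k,l,st,c=cv2.connectedComponentsWithStats(m)
        for i in range(1,k):
            if st[i,4]>60:
                t=P[l==i]; (a,b),rr=cv2.minEnclosingCircle(t[:,:2].astype(np.float32))
                if 18<rr<28: print(n,c[i].round(),st[i,4],t.mean(0).round(1),'circ',round(a,1),round(b,1),round(rr,1))
E
python3 -c "
from h import *
tops('top','t3.png'); go(549.6,30.3,270)"
```

```text
bench/crate [165. 198.] 132 [603.4 533.8  65.9] circ 605.1 533.5 23.0
bench/crate [424. 205.] 139 [ 513.  -338.3   72. ] circ 513.7 -341.1 24.7
bench/crate [219. 208.] 133 [552.6 351.2  65.4] circ 553.4 352.2 22.8
bench/crate [189. 237.] 141 [462.7 453.5  65.3] circ 462.7 454.7 23.2
bench/crate [152. 246.] 139 [442.3 579.8  65.8] circ 442.1 580.7 22.8
bench/crate [221. 257.] 144 [386.9 349.3  65.6] circ 387.5 349.5 22.6
tray [313. 197.] 141 [548.7  30.2 165.8] circ 548.9 29.8 22.5
from [ 509.7 -248.9  239.9] yaw 1.6223 units tx,ty,tz [11.07  2.17 -1.2 ]
```

View pics/t3.png

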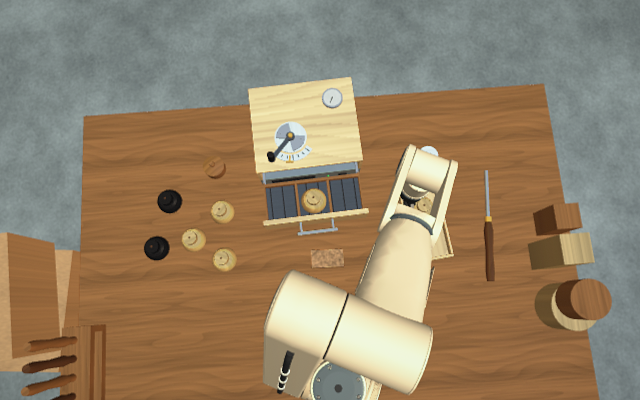

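Top view: one dried blank is in the crate (tenon z 72 = flat), the other is still in the middle bay at (313,200), and the greens are undisturbed.

Call:
{"name": "step_arm", "arguments": {"moves": [{"tx":1,"ty":0.2,"tz":0,"ax":0,"ay":0,"az":0},{"tx":1,"ty":0.2,"tz":0,"ax":0,"ay":0,"az":0},{"tx":1,"ty":0.2,"tz":0,"ax":0,"ay":0,"az":0},{"tx":1,"ty":0.2,"tz":0,"ax":0,"ay":0,"az":0},{"tx":1,"ty":0.2,"tz":0,"ax":0,"ay":0,"az":0}]}}

```text
clock: 22.48
eef_pos: [527.7, -122.9, 237.6]
tcp_rot: [-3.14, -0.0, 1.62]
contact_force: [0.1, -0.2, 0.2]
opening: 0.72
grasp_force: 0.0
```

Call:
{"name": "step_arm", "arguments": {"moves": [{"tx":1,"ty":0.2,"tz":0,"ax":0,"ay":0,"az":0},{"tx":1,"ty":0.2,"tz":0,"ax":0,"ay":0,"az":0},{"tx":1,"ty":0.2,"tz":0,"ax":0,"ay":0,"az":0},{"tx":1,"ty":0.2,"tz":0,"ax":0,"ay":0,"az":0},{"tx":1,"ty":0.2,"tz":0,"ax":0,"ay":0,"az":0}]}}

```text
clock: 23.1
eef_pos: [546.6, 3.2, 237.5]
tcp_rot: [-3.14, 0.0, 1.62]
contact_force: [0.1, 0.2, 0.2]
opening: 0.714
grasp_force: 0.0
```

Call:
{"name": "step_arm", "arguments": {"moves": [{"tx":1.0,"ty":0.15,"tz":0,"ax":0,"ay":0,"az":0},{"tx":0,"ty":0,"tz":0.4,"ax":0,"ay":0,"az":0},{"tx":0,"ty":0,"tz":0,"ax":0,"ay":0,"az":0}]}}

```text
clock: 23.48
eef_pos: [548.3, 27.5, 226.9]
tcp_rot: [-3.139, 0.0, 1.621]
contact_force: [-0.7, -0.3, -0.4]
opening: 0.721
grasp_force: 0.0
```

```bash
python3 -c "
from h import *
go(549.5,30.2,168.5)"
```

```text
from [548.3  27.5 226.9] yaw 1.621 units tx,ty,tz [0.11 0.06 2.33]
```

Call:
{"name": "step_arm", "arguments": {"moves": [{"tx":0.11,"ty":0.06,"tz":0.4,"ax":0,"ay":0,"az":0},{"tx":0,"ty":0,"tz":0.7,"ax":0,"ay":0,"az":0},{"tx":0,"ty":0,"tz":0.7,"ax":0,"ay":0,"az":0},{"tx":0,"ty":0,"tz":0.5,"ax":0,"ay":0,"az":0},{"tx":0,"ty":0,"tz":0,"ax":0,"ay":0,"az":0}]}}

```text
clock: 24.1
eef_pos: [549.6, 31.1, 169.6]
tcp_rot: [-3.139, 0.0, 1.621]
contact_force: [0.3, -0.5, 0.5]
opening: 0.721
grasp_force: 0.0
```

Call:
{"name": "step_arm", "arguments": {"moves": [{"tx":0,"ty":0,"tz":0,"ax":0,"ay":0,"az":0},{"tx":0,"ty":0,"tz":0,"ax":0,"ay":0,"az":0},{"tx":0,"ty":0,"tz":0,"ax":0,"ay":0,"az":0}], "gripper": 0}}

```text
clock: 24.48
eef_pos: [550.9, 31.2, 171.6]
tcp_rot: [3.14, -0.0, 1.621]
contact_force: [0.6, 0.4, 1.7]
opening: 0.498
grasp_force: 41.0
```

Call:
{"name": "step_arm", "arguments": {"moves": [{"tx":0,"ty":0,"tz":-0.6,"ax":0,"ay":0,"az":0},{"tx":0,"ty":0,"tz":-1,"ax":0,"ay":0,"az":0},{"tx":0,"ty":0,"tz":-1,"ax":0,"ay":0,"az":0},{"tx":0,"ty":0,"tz":-1,"ax":0,"ay":0,"az":0},{"tx":-0.6,"ty":0,"tz":-0.6,"ax":0,"ay":0,"az":0}]}}

```text
clock: 25.1
eef_pos: [551.5, 16.3, 278.1]
tcp_rot: [3.14, -0.0, 1.622]
contact_force: [-0.2, 0.1, -1.8]
opening: 0.495
grasp_force: 41.0
```

```bash
python3 -c "
from h import *
go(401.3,-350.2,79); s=r.sense(); print(s['opening'],s['grasp_force'])"
```

```text
from [551.5  16.3 278.1] yaw 1.6224 units tx,ty,tz [-14.33  -6.76   7.97]
0.4954611976736665 41.04768633842468
```

Call:
{"name": "step_arm", "arguments": {"moves": [{"tx":-0.95,"ty":-0.45,"tz":0,"ax":0,"ay":0,"az":0},{"tx":-0.95,"ty":-0.45,"tz":0,"ax":0,"ay":0,"az":0},{"tx":-0.95,"ty":-0.45,"tz":0,"ax":0,"ay":0,"az":0},{"tx":-0.95,"ty":-0.45,"tz":0,"ax":0,"ay":0,"az":0},{"tx":-0.95,"ty":-0.45,"tz":0,"ax":0,"ay":0,"az":0}]}}

```text
clock: 25.72
eef_pos: [500.2, -106.8, 276.2]
tcp_rot: [-3.141, 0.0, 1.621]
contact_force: [-0.1, -0.1, -2.2]
opening: 0.499
grasp_force: 41.1
```

Call:
{"name": "step_arm", "arguments": {"moves": [{"tx":-0.95,"ty":-0.45,"tz":0,"ax":0,"ay":0,"az":0},{"tx":-0.95,"ty":-0.45,"tz":0,"ax":0,"ay":0,"az":0},{"tx":-0.95,"ty":-0.45,"tz":0,"ax":0,"ay":0,"az":0},{"tx":-0.95,"ty":-0.45,"tz":0,"ax":0,"ay":0,"az":0},{"tx":-0.95,"ty":-0.45,"tz":0,"ax":0,"ay":0,"az":0}]}}

```text
clock: 26.35
eef_pos: [449.7, -228.1, 276.2]
tcp_rot: [-3.141, 0.0, 1.621]
contact_force: [0.1, -0.6, -2.0]
opening: 0.493
grasp_force: 41.1
```

Call:
{"name": "step_arm", "arguments": {"moves": [{"tx":-0.95,"ty":-0.45,"tz":0.6,"ax":0,"ay":0,"az":0},{"tx":-0.95,"ty":-0.45,"tz":0.6,"ax":0,"ay":0,"az":0},{"tx":-0.95,"ty":-0.45,"tz":0.6,"ax":0,"ay":0,"az":0},{"tx":-0.95,"ty":-0.45,"tz":0.6,"ax":0,"ay":0,"az":0},{"tx":-0.95,"ty":-0.45,"tz":0.6,"ax":0,"ay":0,"az":0}]}}

```text
clock: 26.98
eef_pos: [399.4, -349.5, 200.7]
tcp_rot: [-3.141, 0.0, 1.621]
contact_force: [-0.3, 0.5, -1.4]
opening: 0.499
grasp_force: 41.1
```

Call:
{"name": "step_arm", "arguments": {"moves": [{"tx":0,"ty":0,"tz":0.6,"ax":0,"ay":0,"az":0},{"tx":0,"ty":0,"tz":0,"ax":0,"ay":0,"az":0}]}}

```text
clock: 27.22
eef_pos: [399.5, -347.5, 185.0]
tcp_rot: [-3.14, -0.002, 1.62]
contact_force: [-0.9, 0.9, -1.2]
opening: 0.498
grasp_force: 41.0
```

```bash
python3 -c "
from h import *
go(401.3,-350.2,80); s=r.sense(); print(s['opening'],s['grasp_force'])"
```

```text
from [ 399.5 -347.5  185. ] yaw 1.6203 units tx,ty,tz [-0.11  0.07  4.2 ]
0.49766468540817665 41.02734625339508
```

Call:
{"name": "step_arm", "arguments": {"moves": [{"tx":-0.11,"ty":0.07,"tz":0.9,"ax":0,"ay":0,"az":0},{"tx":0,"ty":0,"tz":1,"ax":0,"ay":0,"az":0},{"tx":0,"ty":0,"tz":1,"ax":0,"ay":0,"az":0},{"tx":0,"ty":0,"tz":0.7,"ax":0,"ay":0,"az":0},{"tx":0,"ty":0,"tz":0.5,"ax":0,"ay":0,"az":0}]}}

```text
clock: 27.85
eef_pos: [402.7, -350.5, 83.2]
tcp_rot: [3.142, 0.0, 1.622]
contact_force: [0.3, -0.6, -2.0]
opening: 0.496
grasp_force: 41.1
```

Call:
{"name": "step_arm", "arguments": {"moves": [{"tx":0,"ty":0,"tz":0.1,"ax":0,"ay":0,"az":0},{"tx":0,"ty":0,"tz":0,"ax":0,"ay":0,"az":0}]}}

```text
clock: 28.1
eef_pos: [402.7, -350.9, 81.4]
tcp_rot: [3.141, 0.0, 1.621]
contact_force: [0.3, 0.2, -2.3]
opening: 0.493
grasp_force: 41.1
```

Call:
{"name": "step_arm", "arguments": {"moves": [{"tx":0,"ty":0,"tz":0,"ax":0,"ay":0,"az":0},{"tx":0,"ty":0,"tz":0,"ax":0,"ay":0,"az":0},{"tx":0,"ty":0,"tz":-0.4,"ax":0,"ay":0,"az":0},{"tx":0,"ty":0,"tz":-1,"ax":0,"ay":0,"az":0},{"tx":0,"ty":0,"tz":-1,"ax":0,"ay":0,"az":0}], "gripper": 0.72}}

```text
clock: 28.72
eef_pos: [402.4, -350.8, 142.4]
tcp_rot: [3.141, 0.0, 1.621]
contact_force: [1.2, -0.0, -0.4]
opening: 0.725
grasp_force: 0.0
```

Call:
{"name": "step_arm", "arguments": {"moves": [{"tx":1,"ty":0,"tz":-1,"ax":0,"ay":0,"az":0},{"tx":1,"ty":0,"tz":-1,"ax":0,"ay":0,"az":0},{"tx":1,"ty":0,"tz":-0.5,"ax":0,"ay":0,"az":0},{"tx":1,"ty":0,"tz":-0.5,"ax":0,"ay":0,"az":0},{"tx":1,"ty":0,"tz":0,"ax":0,"ay":0,"az":0}]}}

```text
clock: 29.35
eef_pos: [396.6, -225.5, 217.9]
tcp_rot: [3.139, 0.002, 1.621]
contact_force: [-0.3, 0.5, -0.4]
opening: 0.722
grasp_force: 0.0
```

Call:
{"name": "step_arm", "arguments": {"moves": [{"tx":1,"ty":0,"tz":0,"ax":0,"ay":0,"az":0},{"tx":1,"ty":0,"tz":0,"ax":0,"ay":0,"az":0},{"tx":1,"ty":0,"tz":0,"ax":0,"ay":0,"az":0},{"tx":1,"ty":0,"tz":0,"ax":0,"ay":0,"az":0},{"tx":1,"ty":0,"tz":0,"ax":0,"ay":0,"az":0}]}}

```text
clock: 29.98
eef_pos: [389.8, -100.3, 216.8]
tcp_rot: [3.14, 0.0, 1.621]
contact_force: [0.6, 0.1, 0.5]
opening: 0.721
grasp_force: 0.0
```

```bash
python3 -c "
from h import *
tops(); go(387.2,349.4,120)"
```

```text
bench/crate [165. 198.] 138 [603.1 533.2  65.9] circ 604.5 533.0 23.1
bench/crate [424. 205.] 138 [ 513.2 -338.7   71.7] circ 514.1 -341.3 24.1
bench/crate [219. 208.] 132 [552.7 351.2  65.8] circ 552.6 351.2 22.8
bench/crate [189. 237.] 140 [462.2 453.3  66.1] circ 462.2 454.5 22.6
bench/crate [431. 237.] 139 [ 403.2 -350.    72.7] circ 403.2 -351.5 23.1
bench/crate [152. 246.] 140 [442.1 579.6  66.1] circ 442.9 579.7 22.2
bench/crate [221. 257.] 140 [387.4 349.7  65.9] circ 387.8 350.0 22.4
from [389.2 -98.4 216.7] yaw 1.6205 units tx,ty,tz [17.9   0.81  3.87]
```

Call:
{"name": "step_arm", "arguments": {"moves": [{"tx":1,"ty":0.04,"tz":0,"ax":0,"ay":0,"az":0},{"tx":1,"ty":0.04,"tz":0,"ax":0,"ay":0,"az":0},{"tx":1,"ty":0.04,"tz":0,"ax":0,"ay":0,"az":0},{"tx":1,"ty":0.04,"tz":0,"ax":0,"ay":0,"az":0},{"tx":1,"ty":0.04,"tz":0,"ax":0,"ay":0,"az":0}]}}

```text
clock: 30.65
eef_pos: [388.8, 24.6, 216.8]
tcp_rot: [3.14, 0.0, 1.621]
contact_force: [0.5, 0.0, -0.1]
opening: 0.727
grasp_force: 0.0
```

Call:
{"name": "step_arm", "arguments": {"moves": [{"tx":1,"ty":0.04,"tz":0,"ax":0,"ay":0,"az":0},{"tx":1,"ty":0.04,"tz":0,"ax":0,"ay":0,"az":0},{"tx":1,"ty":0.04,"tz":0,"ax":0,"ay":0,"az":0},{"tx":1,"ty":0.04,"tz":0,"ax":0,"ay":0,"az":0},{"tx":1,"ty":0.04,"tz":0,"ax":0,"ay":0,"az":0}]}}

```text
clock: 31.28
eef_pos: [387.6, 149.8, 216.8]
tcp_rot: [3.14, -0.0, 1.621]
contact_force: [-0.2, 0.1, -0.4]
opening: 0.717
grasp_force: 0.0
```

Call:
{"name": "step_arm", "arguments": {"moves": [{"tx":1,"ty":0.05,"tz":0,"ax":0,"ay":0,"az":0},{"tx":1,"ty":0.05,"tz":0,"ax":0,"ay":0,"az":0},{"tx":1,"ty":0.05,"tz":0,"ax":0,"ay":0,"az":0},{"tx":1,"ty":0.05,"tz":0.5,"ax":0,"ay":0,"az":0},{"tx":1,"ty":0.05,"tz":0.5,"ax":0,"ay":0,"az":0}]}}

```text
clock: 31.9
eef_pos: [387.7, 275.1, 191.6]
tcp_rot: [3.14, -0.001, 1.621]
contact_force: [-0.1, -0.3, 0.4]
opening: 0.722
grasp_force: 0.0
```

Call:
{"name": "step_arm", "arguments": {"moves": [{"tx":1,"ty":0.05,"tz":0.5,"ax":0,"ay":0,"az":0},{"tx":1,"ty":0.05,"tz":0.5,"ax":0,"ay":0,"az":0},{"tx":0.9,"ty":0.05,"tz":0.5,"ax":0,"ay":0,"az":0},{"tx":0,"ty":0,"tz":0.7,"ax":0,"ay":0,"az":0},{"tx":0,"ty":0,"tz":0,"ax":0,"ay":0,"az":0}]}}

```text
clock: 32.52
eef_pos: [386.9, 346.4, 135.5]
tcp_rot: [-3.14, 0.001, 1.621]
contact_force: [0.1, -0.4, 0.8]
opening: 0.719
grasp_force: 0.0
```

```bash
python3 -c "
from h import *
tops();go(387.4,349.8,69)"
```

```text
bench/crate [165. 198.] 130 [603.2 532.9  66. ] circ 603.3 533.8 23.0
bench/crate [423. 205.] 142 [ 513.7 -337.8   71.9] circ 514.1 -338.0 24.1
bench/crate [219. 208.] 131 [552.5 351.2  66.2] circ 552.5 351.4 22.7
bench/crate [431. 237.] 149 [ 402.9 -349.8   71.9] circ 401.9 -348.7 24.8
bench/crate [152. 246.] 142 [441.8 579.4  65.9] circ 442.0 579.8 23.9
from [387.3 346.5 136.2] yaw 1.6211 units tx,ty,tz [0.13 0.01 2.69]
```

Call:
{"name": "step_arm", "arguments": {"moves": [{"tx":0.13,"ty":0.01,"tz":0.9,"ax":0,"ay":0,"az":0},{"tx":0,"ty":0,"tz":0.7,"ax":0,"ay":0,"az":0},{"tx":0,"ty":0,"tz":0.6,"ax":0,"ay":0,"az":0},{"tx":0,"ty":0,"tz":0.5,"ax":0,"ay":0,"az":0},{"tx":0,"ty":0,"tz":0,"ax":0,"ay":0,"az":0}]}}

```text
clock: 33.2
eef_pos: [387.0, 349.6, 67.6]
tcp_rot: [-3.14, 0.001, 1.621]
contact_force: [-0.7, 0.2, 1.3]
opening: 0.722
grasp_force: 0.0
```

Call:
{"name": "step_arm", "arguments": {"moves": [{"tx":0,"ty":0,"tz":0,"ax":0,"ay":0,"az":0},{"tx":0,"ty":0,"tz":0,"ax":0,"ay":0,"az":0},{"tx":0,"ty":0,"tz":0,"ax":0,"ay":0,"az":0}], "gripper": 0}}

```text
clock: 33.58
eef_pos: [387.8, 350.5, 69.1]
tcp_rot: [3.141, -0.001, 1.621]
contact_force: [1.0, 0.8, 2.6]
opening: 0.502
grasp_force: 40.9
```

Call:
{"name": "step_arm", "arguments": {"moves": [{"tx":0,"ty":0,"tz":-0.6,"ax":0,"ay":0,"az":0},{"tx":0,"ty":0,"tz":-1,"ax":0,"ay":0,"az":0},{"tx":0,"ty":0,"tz":-1,"ax":0,"ay":0,"az":0},{"tx":0,"ty":0,"tz":-1,"ax":0,"ay":0,"az":0},{"tx":0,"ty":0,"tz":-1,"ax":0,"ay":0,"az":0}]}}

```text
clock: 34.2
eef_pos: [387.3, 350.0, 185.3]
tcp_rot: [3.141, -0.0, 1.621]
contact_force: [0.2, -0.1, -1.0]
opening: 0.498
grasp_force: 40.9
```

Call:
{"name": "step_arm", "arguments": {"moves": [{"tx":0,"ty":0,"tz":-1,"ax":0,"ay":0,"az":0},{"tx":-0.8,"ty":0.3,"tz":-1,"ax":0,"ay":0,"az":0},{"tx":-0.9,"ty":0.3,"tz":-1,"ax":0,"ay":0,"az":0},{"tx":-1,"ty":0.3,"tz":-1,"ax":0,"ay":0,"az":0}]}}

```text
clock: 34.7
eef_pos: [413.1, 283.1, 285.2]
tcp_rot: [3.141, -0.0, 1.622]
contact_force: [0.3, 0.1, -1.4]
opening: 0.499
grasp_force: 40.9
```

```bash
python3 -c "
from h import *
go(555.6,-74.6,171);s=r.sense(); print(s['opening'],s['grasp_force'])"
```

```text
from [413.1 283.1 285.2] yaw 1.6215 units tx,ty,tz [-14.58   4.97   4.57]
0.4989123382303507 40.91140151023865
```

Call:
{"name": "step_arm", "arguments": {"moves": [{"tx":-0.97,"ty":0.33,"tz":0,"ax":0,"ay":0,"az":0},{"tx":-0.97,"ty":0.33,"tz":0,"ax":0,"ay":0,"az":0},{"tx":-0.97,"ty":0.33,"tz":0,"ax":0,"ay":0,"az":0},{"tx":-0.97,"ty":0.33,"tz":0,"ax":0,"ay":0,"az":0},{"tx":-0.97,"ty":0.33,"tz":0,"ax":0,"ay":0,"az":0}]}}

```text
clock: 35.33
eef_pos: [460.5, 163.9, 284.4]
tcp_rot: [3.141, -0.0, 1.621]
contact_force: [-1.2, 0.3, -1.5]
opening: 0.498
grasp_force: 40.9
```

Call:
{"name": "step_arm", "arguments": {"moves": [{"tx":-0.97,"ty":0.33,"tz":0,"ax":0,"ay":0,"az":0},{"tx":-0.97,"ty":0.33,"tz":0,"ax":0,"ay":0,"az":0},{"tx":-0.97,"ty":0.33,"tz":0,"ax":0,"ay":0,"az":0},{"tx":-0.97,"ty":0.33,"tz":0,"ax":0,"ay":0,"az":0},{"tx":-0.97,"ty":0.33,"tz":0,"ax":0,"ay":0,"az":0}]}}

```text
clock: 35.95
eef_pos: [507.8, 45.0, 284.4]
tcp_rot: [3.141, -0.0, 1.621]
contact_force: [-1.2, -0.4, -0.9]
opening: 0.496
grasp_force: 40.9
```

Call:
{"name": "step_arm", "arguments": {"moves": [{"tx":-0.97,"ty":0.33,"tz":0,"ax":0,"ay":0,"az":0},{"tx":-0.97,"ty":0.33,"tz":0,"ax":0,"ay":0,"az":0},{"tx":-0.97,"ty":0.33,"tz":0,"ax":0,"ay":0,"az":0},{"tx":-0.97,"ty":0.33,"tz":0,"ax":0,"ay":0,"az":0},{"tx":-0.9,"ty":0.33,"tz":0,"ax":0,"ay":0,"az":0}]}}

```text
clock: 36.58
eef_pos: [554.9, -72.3, 284.5]
tcp_rot: [3.141, 0.0, 1.621]
contact_force: [-0.1, -0.3, -0.5]
opening: 0.497
grasp_force: 40.9
```

Call:
{"name": "step_arm", "arguments": {"moves": [{"tx":0,"ty":0,"tz":0.6,"ax":0,"ay":0,"az":0},{"tx":0,"ty":0,"tz":0.6,"ax":0,"ay":0,"az":0},{"tx":0,"ty":0,"tz":0,"ax":0,"ay":0,"az":0}]}}

```text
clock: 36.95
eef_pos: [553.6, -70.6, 251.8]
tcp_rot: [-3.138, -0.001, 1.622]
contact_force: [-0.4, 0.5, -1.2]
opening: 0.496
grasp_force: 40.9
```

```bash
python3 -c "
from h import *
go(555.6,-74.6,171);s=r.sense(); print(s['opening'],s['grasp_force'])"
```

```text
from [553.6 -70.6 251.8] yaw 1.6217 units tx,ty,tz [-0.16  0.07  3.23]
0.4964640783392155 40.93144655227661
```

Call:
{"name": "step_arm", "arguments": {"moves": [{"tx":-0.16,"ty":0.07,"tz":0.6,"ax":0,"ay":0,"az":0},{"tx":0,"ty":0,"tz":0.8,"ax":0,"ay":0,"az":0},{"tx":0,"ty":0,"tz":0.8,"ax":0,"ay":0,"az":0},{"tx":0,"ty":0,"tz":0.6,"ax":0,"ay":0,"az":0},{"tx":0,"ty":0,"tz":0.4,"ax":0,"ay":0,"az":0}]}}

```text
clock: 37.58
eef_pos: [556.9, -75.3, 172.6]
tcp_rot: [-3.141, -0.0, 1.621]
contact_force: [-0.6, -0.2, -1.7]
opening: 0.498
grasp_force: 40.9
```

Call:
{"name": "step_arm", "arguments": {"moves": [{"tx":0,"ty":0,"tz":0.05,"ax":0,"ay":0,"az":0},{"tx":0,"ty":0,"tz":0,"ax":0,"ay":0,"az":0}]}}

```text
clock: 37.83
eef_pos: [557.4, -75.4, 172.7]
tcp_rot: [3.141, 0.0, 1.621]
contact_force: [-0.2, 0.3, -1.0]
opening: 0.497
grasp_force: 40.9
```

Call:
{"name": "step_arm", "arguments": {"moves": [{"tx":0,"ty":0,"tz":0,"ax":0,"ay":0,"az":0},{"tx":0,"ty":0,"tz":0,"ax":0,"ay":0,"az":0},{"tx":0,"ty":0,"tz":-0.4,"ax":0,"ay":0,"az":0},{"tx":0,"ty":0,"tz":-1,"ax":0,"ay":0,"az":0},{"tx":0,"ty":0,"tz":-1,"ax":0,"ay":0,"az":0}], "gripper": 0.72}}

```text
clock: 38.45
eef_pos: [557.1, -75.4, 233.7]
tcp_rot: [3.141, 0.0, 1.621]
contact_force: [0.1, -0.8, -0.1]
opening: 0.717
grasp_force: 0.0
```

Call:
{"name": "step_arm", "arguments": {"moves": [{"tx":1,"ty":0,"tz":-0.4,"ax":0,"ay":0,"az":0},{"tx":1,"ty":0,"tz":0,"ax":0,"ay":0,"az":0},{"tx":1,"ty":0,"tz":0,"ax":0,"ay":0,"az":0},{"tx":1,"ty":0,"tz":0,"ax":0,"ay":0,"az":0},{"tx":1,"ty":0,"tz":0,"ax":0,"ay":0,"az":0}]}}

```text
clock: 39.08
eef_pos: [550.9, 50.3, 243.2]
tcp_rot: [3.141, -0.0, 1.621]
contact_force: [0.4, 0.1, -0.2]
opening: 0.724
grasp_force: 0.0
```

```bash
python3 -c "
from h import *
tops(); tops('wrist','w3.png'); go(462.3,453.8,240)"
```

```text
bench/crate [165. 198.] 133 [603.1 533.1  65.5] circ 603.9 535.1 23.4
bench/crate [423. 205.] 133 [ 514.4 -338.4   72. ] circ 514.1 -337.9 23.8
bench/crate [219. 208.] 134 [552.3 351.1  66.1] circ 553.3 351.7 22.7
bench/crate [189. 237.] 141 [462.7 453.6  65.5] circ 464.5 453.1 23.5
bench/crate [431. 237.] 138 [ 403.5 -350.1   72.6] circ 403.6 -351.6 22.7
bench/crate [152. 246.] 145 [442.  579.3  65.6] circ 442.0 580.6 23.0
tray [346. 192.] 139 [557.6 -75.3 165.4] circ 558.3 -74.9 22.8
from [550.8  51.3 243.1] yaw 1.6228 units tx,ty,tz [16.26 -2.7   0.13]
```

Call:
{"name": "step_arm", "arguments": {"moves": [{"tx":1,"ty":0.06,"tz":0,"ax":0,"ay":0,"az":0},{"tx":1,"ty":0.06,"tz":0,"ax":0,"ay":0,"az":0},{"tx":1,"ty":0.06,"tz":0,"ax":0,"ay":0,"az":0},{"tx":1,"ty":0.06,"tz":0,"ax":0,"ay":0,"az":0},{"tx":1,"ty":0.06,"tz":0,"ax":0,"ay":0,"az":0}]}}

```text
clock: 39.8
eef_pos: [552.3, 174.8, 242.9]
tcp_rot: [3.141, 0.0, 1.621]
contact_force: [0.1, -0.9, -0.2]
opening: 0.717
grasp_force: 0.0
```

Call:
{"name": "step_arm", "arguments": {"moves": [{"tx":1,"ty":0.05,"tz":0,"ax":0,"ay":0,"az":0},{"tx":1,"ty":0.05,"tz":0,"ax":0,"ay":0,"az":0},{"tx":1,"ty":0.05,"tz":0.5,"ax":0,"ay":0,"az":0},{"tx":1,"ty":0.05,"tz":0.6,"ax":0,"ay":0,"az":0},{"tx":1,"ty":0.05,"tz":0.7,"ax":0,"ay":0,"az":0}]}}

```text
clock: 40.42
eef_pos: [552.2, 300.8, 196.7]
tcp_rot: [3.141, -0.0, 1.621]
contact_force: [-0.1, 0.4, -0.1]
opening: 0.718
grasp_force: 0.0
```

Call:
{"name": "step_arm", "arguments": {"moves": [{"tx":1,"ty":0.05,"tz":0.8,"ax":0,"ay":0,"az":0},{"tx":0.9,"ty":0.05,"tz":0.8,"ax":0,"ay":0,"az":0},{"tx":0,"ty":0,"tz":0.6,"ax":0,"ay":0,"az":0},{"tx":0,"ty":0,"tz":0,"ax":0,"ay":0,"az":0}]}}

```text
clock: 40.92
eef_pos: [551.0, 346.6, 140.4]
tcp_rot: [-3.139, 0.002, 1.621]
contact_force: [0.2, -0.4, 0.1]
opening: 0.721
grasp_force: 0.0
```

```bash
python3 -c "
from h import *
tops();go(552.4,351.2,68.5)"
```

```text
bench/crate [164. 198.] 100 [601.5 538.   65.5] circ 601.9 534.6 23.5
bench/crate [423. 205.] 139 [ 513.8 -338.3   72.1] circ 514.9 -338.8 22.4
bench/crate [431. 237.] 146 [ 402.7 -350.1   72.2] circ 404.9 -352.1 26.9
bench/crate [188. 238.] 87 [458.  459.   66.4] circ 460.3 456.0 21.9
bench/crate [152. 246.] 139 [442.3 579.7  65.7] circ 441.8 580.2 23.5
tray [346. 192.] 147 [557.3 -74.9 165.2] circ 557.9 -74.6 23.1
from [551.7 346.7 141.6] yaw 1.6208 units tx,ty,tz [0.18 0.04 2.92]
```

Call:
{"name": "step_arm", "arguments": {"moves": [{"tx":0.18,"ty":0.04,"tz":0.9,"ax":0,"ay":0,"az":0},{"tx":0,"ty":0,"tz":0.8,"ax":0,"ay":0,"az":0},{"tx":0,"ty":0,"tz":0.7,"ax":0,"ay":0,"az":0},{"tx":0,"ty":0,"tz":0.5,"ax":0,"ay":0,"az":0},{"tx":0,"ty":0,"tz":0,"ax":0,"ay":0,"az":0}]}}

```text
clock: 41.6
eef_pos: [552.2, 351.5, 68.4]
tcp_rot: [-3.14, 0.001, 1.621]
contact_force: [-0.4, 0.4, 0.4]
opening: 0.719
grasp_force: 0.0
```

Call:
{"name": "step_arm", "arguments": {"moves": [{"tx":0,"ty":0,"tz":0,"ax":0,"ay":0,"az":0},{"tx":0,"ty":0,"tz":0,"ax":0,"ay":0,"az":0},{"tx":0,"ty":0,"tz":0,"ax":0,"ay":0,"az":0}], "gripper": 0}}

```text
clock: 41.98
eef_pos: [553.3, 352.2, 70.5]
tcp_rot: [3.14, -0.001, 1.621]
contact_force: [-1.2, -0.7, 1.9]
opening: 0.494
grasp_force: 41.1
```

Call:
{"name": "step_arm", "arguments": {"moves": [{"tx":0,"ty":0,"tz":-0.6,"ax":0,"ay":0,"az":0},{"tx":0,"ty":0,"tz":-1,"ax":0,"ay":0,"az":0},{"tx":0,"ty":0,"tz":-1,"ax":0,"ay":0,"az":0},{"tx":0,"ty":0,"tz":-1,"ax":0,"ay":0,"az":0},{"tx":0,"ty":0,"tz":-1,"ax":0,"ay":0,"az":0}]}}

```text
clock: 42.6
eef_pos: [552.7, 351.9, 186.6]
tcp_rot: [3.141, -0.0, 1.621]
contact_force: [-0.0, 1.2, -1.2]
opening: 0.495
grasp_force: 40.9
```

Call:
{"name": "step_arm", "arguments": {"moves": [{"tx":0,"ty":0,"tz":-1,"ax":0,"ay":0,"az":0},{"tx":0,"ty":0,"tz":-1,"ax":0,"ay":0,"az":0},{"tx":-0.6,"ty":0,"tz":-1,"ax":0,"ay":0,"az":0}]}}

```text
clock: 42.98
eef_pos: [553.3, 337.4, 261.6]
tcp_rot: [3.141, -0.001, 1.622]
contact_force: [-0.2, 0.0, -1.3]
opening: 0.496
grasp_force: 40.9
```

```bash
python3 -c "
from h import *
go(550.4,29.3,171);s=r.sense(); print(s['opening'],s['grasp_force'])"
```

```text
from [553.3 337.4 261.6] yaw 1.622 units tx,ty,tz [-12.3   -0.75   3.62]
0.49600386381334033 40.94204485416412
```

Call:
{"name": "step_arm", "arguments": {"moves": [{"tx":-1,"ty":-0.06,"tz":0,"ax":0,"ay":0,"az":0},{"tx":-1,"ty":-0.06,"tz":0,"ax":0,"ay":0,"az":0},{"tx":-1,"ty":-0.06,"tz":0,"ax":0,"ay":0,"az":0},{"tx":-1,"ty":-0.06,"tz":0,"ax":0,"ay":0,"az":0},{"tx":-1,"ty":-0.06,"tz":0,"ax":0,"ay":0,"az":0}]}}

```text
clock: 43.6
eef_pos: [551.8, 209.5, 258.8]
tcp_rot: [-3.14, 0.001, 1.62]
contact_force: [0.4, 0.3, -1.9]
opening: 0.502
grasp_force: 41.0
```

Call:
{"name": "step_arm", "arguments": {"moves": [{"tx":-1,"ty":-0.06,"tz":0,"ax":0,"ay":0,"az":0},{"tx":-1,"ty":-0.06,"tz":0,"ax":0,"ay":0,"az":0},{"tx":-1,"ty":-0.06,"tz":0,"ax":0,"ay":0,"az":0},{"tx":-1,"ty":-0.06,"tz":0,"ax":0,"ay":0,"az":0},{"tx":-1,"ty":-0.06,"tz":0,"ax":0,"ay":0,"az":0}]}}

```text
clock: 44.22
eef_pos: [550.3, 84.4, 258.9]
tcp_rot: [-3.14, 0.0, 1.62]
contact_force: [-0.7, 0.1, -2.4]
opening: 0.496
grasp_force: 41.0
```

Call:
{"name": "step_arm", "arguments": {"moves": [{"tx":-1,"ty":-0.06,"tz":0,"ax":0,"ay":0,"az":0},{"tx":-0.8,"ty":-0.06,"tz":0.2,"ax":0,"ay":0,"az":0},{"tx":-0.4,"ty":0,"tz":0.4,"ax":0,"ay":0,"az":0},{"tx":0,"ty":0,"tz":0.2,"ax":0,"ay":0,"az":0},{"tx":0,"ty":0,"tz":0,"ax":0,"ay":0,"az":0}]}}

```text
clock: 44.85
eef_pos: [550.5, 31.9, 239.0]
tcp_rot: [-3.14, -0.0, 1.621]
contact_force: [0.7, -0.4, -2.3]
opening: 0.498
grasp_force: 41.0
```

```bash
python3 -c "
from h import *
go(550.4,29.3,171.5)"
```

```text
from [550.5  31.9 239. ] yaw 1.6212 units tx,ty,tz [-0.1  -0.01  2.7 ]
```

Call:
{"name": "step_arm", "arguments": {"moves": [{"tx":-0.1,"ty":0,"tz":0.6,"ax":0,"ay":0,"az":0},{"tx":0,"ty":0,"tz":0.8,"ax":0,"ay":0,"az":0},{"tx":0,"ty":0,"tz":0.7,"ax":0,"ay":0,"az":0},{"tx":0,"ty":0,"tz":0.5,"ax":0,"ay":0,"az":0},{"tx":0,"ty":0,"tz":0.1,"ax":0,"ay":0,"az":0}]}}

```text
clock: 45.48
eef_pos: [550.5, 29.0, 171.2]
tcp_rot: [-3.14, -0.0, 1.621]
contact_force: [1.2, -0.0, -2.2]
opening: 0.5
grasp_force: 41.0
```

Call:
{"name": "step_arm", "arguments": {"moves": [{"tx":0,"ty":0,"tz":0.03,"ax":0,"ay":0,"az":0},{"tx":0,"ty":0,"tz":0,"ax":0,"ay":0,"az":0}]}}

```text
clock: 45.72
eef_pos: [551.5, 29.0, 172.1]
tcp_rot: [3.141, 0.0, 1.621]
contact_force: [0.7, 0.3, -2.3]
opening: 0.496
grasp_force: 41.0
```

Call:
{"name": "step_arm", "arguments": {"moves": [{"tx":0,"ty":0,"tz":0,"ax":0,"ay":0,"az":0},{"tx":0,"ty":0,"tz":0,"ax":0,"ay":0,"az":0},{"tx":0,"ty":0,"tz":-0.4,"ax":0,"ay":0,"az":0},{"tx":0,"ty":0,"tz":-1,"ax":0,"ay":0,"az":0},{"tx":0,"ty":0,"tz":-1,"ax":0,"ay":0,"az":0}], "gripper": 0.72}}

```text
clock: 46.35
eef_pos: [551.1, 28.9, 232.9]
tcp_rot: [3.141, 0.0, 1.621]
contact_force: [0.1, 0.3, -0.4]
opening: 0.719
grasp_force: 0.0
```

Call:
{"name": "step_arm", "arguments": {"moves": [{"tx":1,"ty":0,"tz":0,"ax":0,"ay":0,"az":0},{"tx":1,"ty":0,"tz":0,"ax":0,"ay":0,"az":0},{"tx":1,"ty":0,"tz":0,"ax":0,"ay":0,"az":0},{"tx":1,"ty":0,"tz":0,"ax":0,"ay":0,"az":0},{"tx":1,"ty":0,"tz":0,"ax":0,"ay":0,"az":0}]}}

```text
clock: 46.98
eef_pos: [544.9, 154.7, 232.4]
tcp_rot: [3.141, -0.0, 1.621]
contact_force: [0.4, 0.3, 0.2]
opening: 0.719
grasp_force: 0.0
```

Call:
{"name": "step_arm", "arguments": {"moves": [{"tx":1,"ty":0,"tz":0,"ax":0,"ay":0,"az":0},{"tx":1,"ty":0,"tz":0,"ax":0,"ay":0,"az":0},{"tx":1,"ty":0,"tz":0,"ax":0,"ay":0,"az":0},{"tx":1,"ty":0,"tz":0,"ax":0,"ay":0,"az":0}]}}

```text
clock: 47.48
eef_pos: [539.9, 254.6, 232.4]
tcp_rot: [3.141, -0.0, 1.621]
contact_force: [0.6, 0.1, -0.0]
opening: 0.719
grasp_force: 0.0
```

```bash
python3 -c "
from h import *
tops(); go(462.5,453.7,150)"
```

```text
bench/crate [165. 198.] 133 [603.2 533.9  65.2] circ 603.3 534.9 22.9
bench/crate [423. 205.] 140 [ 513.8 -337.9   72.3] circ 515.5 -338.7 23.5
bench/crate [189. 237.] 143 [462.5 453.1  66.4] circ 462.9 454.0 23.3
bench/crate [431. 237.] 141 [ 403.6 -350.6   72.3] circ 405.7 -351.2 24.0
bench/crate [152. 246.] 142 [441.8 579.   66. ] circ 442.7 579.1 23.5
tray [346. 192.] 151 [557.7 -75.  165.3] circ 558.6 -75.9 23.2
tray [314. 196.] 146 [551.4  28.2 165.7] circ 552.0 27.8 22.7
from [539.8 257.2 232.5] yaw 1.6216 units tx,ty,tz [ 8.01 -2.69  3.3 ]
```

Call:
{"name": "step_arm", "arguments": {"moves": [{"tx":1,"ty":-0.34,"tz":0,"ax":0,"ay":0,"az":0},{"tx":1,"ty":-0.34,"tz":0,"ax":0,"ay":0,"az":0},{"tx":1,"ty":-0.34,"tz":0,"ax":0,"ay":0,"az":0},{"tx":1,"ty":-0.34,"tz":0.4,"ax":0,"ay":0,"az":0},{"tx":1,"ty":-0.34,"tz":0.5,"ax":0,"ay":0,"az":0}]}}

```text
clock: 48.15
eef_pos: [491.1, 377.2, 209.9]
tcp_rot: [3.14, -0.001, 1.621]
contact_force: [0.2, 0.1, 0.5]
opening: 0.715
grasp_force: 0.0
```

Call:
{"name": "step_arm", "arguments": {"moves": [{"tx":1,"ty":-0.34,"tz":0.6,"ax":0,"ay":0,"az":0},{"tx":1,"ty":-0.34,"tz":0.6,"ax":0,"ay":0,"az":0},{"tx":0.9,"ty":-0.3,"tz":0.6,"ax":0,"ay":0,"az":0},{"tx":0,"ty":0,"tz":0.6,"ax":0,"ay":0,"az":0},{"tx":0,"ty":0,"tz":0,"ax":0,"ay":0,"az":0}]}}

```text
clock: 48.78
eef_pos: [462.4, 446.5, 147.6]
tcp_rot: [-3.14, 0.002, 1.621]
contact_force: [-0.2, 0.4, 0.2]
opening: 0.717
grasp_force: 0.0
```

```bash
python3 -c "
from h import *
tops(); go(462.5,453.6,68.5)"
```

```text
bench/crate [423. 205.] 137 [ 514.  -338.2   71.7] circ 514.9 -338.6 22.6
bench/crate [431. 237.] 142 [ 403.2 -350.1   73.1] circ 403.3 -351.8 22.8
tray [346. 192.] 145 [557.5 -74.5 165.4] circ 557.7 -75.5 22.7
tray [313. 196.] 141 [551.7  28.8 165.6] circ 551.5 29.3 22.6
from [462.9 446.7 148.5] yaw 1.6208 units tx,ty,tz [ 0.28 -0.    3.2 ]
```

Call:
{"name": "step_arm", "arguments": {"moves": [{"tx":0.26,"ty":0,"tz":0.9,"ax":0,"ay":0,"az":0},{"tx":0,"ty":0,"tz":0.9,"ax":0,"ay":0,"az":0},{"tx":0,"ty":0,"tz":0.8,"ax":0,"ay":0,"az":0},{"tx":0,"ty":0,"tz":0.6,"ax":0,"ay":0,"az":0},{"tx":0,"ty":0,"tz":0,"ax":0,"ay":0,"az":0}]}}

```text
clock: 49.45
eef_pos: [462.0, 453.4, 67.5]
tcp_rot: [-3.14, 0.002, 1.621]
contact_force: [-0.7, 0.4, 0.4]
opening: 0.718
grasp_force: 0.0
```

Call:
{"name": "step_arm", "arguments": {"moves": [{"tx":0,"ty":0,"tz":0,"ax":0,"ay":0,"az":0},{"tx":0,"ty":0,"tz":0,"ax":0,"ay":0,"az":0},{"tx":0,"ty":0,"tz":0,"ax":0,"ay":0,"az":0}], "gripper": 0}}

```text
clock: 49.82
eef_pos: [463.0, 454.5, 69.9]
tcp_rot: [3.14, -0.001, 1.621]
contact_force: [0.6, 0.8, 2.5]
opening: 0.496
grasp_force: 41.1
```

Call:
{"name": "step_arm", "arguments": {"moves": [{"tx":0,"ty":0,"tz":-0.6,"ax":0,"ay":0,"az":0},{"tx":0,"ty":0,"tz":-1,"ax":0,"ay":0,"az":0},{"tx":0,"ty":0,"tz":-1,"ax":0,"ay":0,"az":0},{"tx":0,"ty":0,"tz":-1,"ax":0,"ay":0,"az":0},{"tx":0,"ty":0,"tz":-1,"ax":0,"ay":0,"az":0}]}}

```text
clock: 50.45
eef_pos: [462.5, 454.0, 185.9]
tcp_rot: [3.141, -0.0, 1.621]
contact_force: [-0.4, 0.5, -1.9]
opening: 0.502
grasp_force: 40.9
```

Call:
{"name": "step_arm", "arguments": {"moves": [{"tx":0,"ty":0,"tz":-1,"ax":0,"ay":0,"az":0},{"tx":0,"ty":0,"tz":-1,"ax":0,"ay":0,"az":0},{"tx":-0.6,"ty":0,"tz":-1,"ax":0,"ay":0,"az":0}]}}

```text
clock: 50.82
eef_pos: [463.1, 439.4, 260.9]
tcp_rot: [3.141, -0.001, 1.622]
contact_force: [-0.1, -0.7, -1.3]
opening: 0.5
grasp_force: 40.9
```

```bash
python3 -c "
from h import *
go(545.2,133.1,171.5);s=r.sense(); print(s['opening'],s['grasp_force'])"
```

```text
from [463.1 439.4 260.9] yaw 1.6218 units tx,ty,tz [-12.4    2.65   3.57]
0.4996392404599761 40.908347368240356
```

Call:
{"name": "step_arm", "arguments": {"moves": [{"tx":-1,"ty":0.23,"tz":0,"ax":0,"ay":0,"az":0},{"tx":-1,"ty":0.23,"tz":0,"ax":0,"ay":0,"az":0},{"tx":-1,"ty":0.23,"tz":0,"ax":0,"ay":0,"az":0},{"tx":-1,"ty":0.23,"tz":0,"ax":0,"ay":0,"az":0},{"tx":-1,"ty":0.23,"tz":0,"ax":0,"ay":0,"az":0}]}}

```text
clock: 51.45
eef_pos: [498.1, 313.3, 258.0]
tcp_rot: [-3.14, 0.001, 1.621]
contact_force: [-0.5, 0.1, -1.5]
opening: 0.497
grasp_force: 41.0
```

Call:
{"name": "step_arm", "arguments": {"moves": [{"tx":-1,"ty":0.23,"tz":0,"ax":0,"ay":0,"az":0},{"tx":-1,"ty":0.23,"tz":0,"ax":0,"ay":0,"az":0},{"tx":-1,"ty":0.23,"tz":0,"ax":0,"ay":0,"az":0},{"tx":-1,"ty":0.23,"tz":0,"ax":0,"ay":0,"az":0},{"tx":-1,"ty":0.23,"tz":0,"ax":0,"ay":0,"az":0}]}}

```text
clock: 52.08
eef_pos: [532.8, 190.1, 258.0]
tcp_rot: [-3.14, 0.001, 1.621]
contact_force: [0.8, -1.1, -0.9]
opening: 0.495
grasp_force: 41.0
```

Call:
{"name": "step_arm", "arguments": {"moves": [{"tx":-1,"ty":0.23,"tz":0,"ax":0,"ay":0,"az":0},{"tx":-0.9,"ty":0.1,"tz":0.2,"ax":0,"ay":0,"az":0},{"tx":-0.4,"ty":0,"tz":0.4,"ax":0,"ay":0,"az":0},{"tx":0,"ty":0,"tz":0.2,"ax":0,"ay":0,"az":0},{"tx":0,"ty":0,"tz":0,"ax":0,"ay":0,"az":0}]}}

```text
clock: 52.7
eef_pos: [543.9, 135.5, 238.2]
tcp_rot: [-3.14, 0.0, 1.621]
contact_force: [-0.4, -0.5, -1.8]
opening: 0.496
grasp_force: 40.9
```

```bash
python3 -c "
from h import *
go(545.2,133.1,171.5)"
```

```text
from [543.9 135.5 238.2] yaw 1.6211 units tx,ty,tz [-0.1   0.05  2.67]
```

Call:
{"name": "step_arm", "arguments": {"moves": [{"tx":-0.1,"ty":0.05,"tz":0.6,"ax":0,"ay":0,"az":0},{"tx":0,"ty":0,"tz":0.8,"ax":0,"ay":0,"az":0},{"tx":0,"ty":0,"tz":0.7,"ax":0,"ay":0,"az":0},{"tx":0,"ty":0,"tz":0.5,"ax":0,"ay":0,"az":0},{"tx":0,"ty":0,"tz":0.08,"ax":0,"ay":0,"az":0}]}}

```text
clock: 53.32
eef_pos: [545.3, 132.8, 170.9]
tcp_rot: [-3.14, 0.0, 1.621]
contact_force: [0.8, 0.0, -1.7]
opening: 0.497
grasp_force: 40.9
```

Call:
{"name": "step_arm", "arguments": {"moves": [{"tx":0,"ty":0,"tz":0.03,"ax":0,"ay":0,"az":0},{"tx":0,"ty":0,"tz":0,"ax":0,"ay":0,"az":0}]}}

```text
clock: 53.58
eef_pos: [546.2, 132.9, 171.9]
tcp_rot: [3.141, -0.0, 1.621]
contact_force: [-0.1, 0.4, -1.4]
opening: 0.499
grasp_force: 40.9
```

Call:
{"name": "step_arm", "arguments": {"moves": [{"tx":0,"ty":0,"tz":0,"ax":0,"ay":0,"az":0},{"tx":0,"ty":0,"tz":0,"ax":0,"ay":0,"az":0},{"tx":0,"ty":0,"tz":-0.4,"ax":0,"ay":0,"az":0},{"tx":0,"ty":0,"tz":-1,"ax":0,"ay":0,"az":0},{"tx":0,"ty":0,"tz":-1,"ax":0,"ay":0,"az":0}], "gripper": 0.72}}

```text
clock: 54.2
eef_pos: [545.9, 132.8, 232.6]
tcp_rot: [3.141, -0.0, 1.621]
contact_force: [-0.2, -0.3, 0.2]
opening: 0.716
grasp_force: 0.0
```

Call:
{"name": "step_arm", "arguments": {"moves": [{"tx":-0.8,"ty":-0.9,"tz":-0.6,"ax":0,"ay":0,"az":0},{"tx":-0.8,"ty":-0.9,"tz":-0.6,"ax":0,"ay":0,"az":0},{"tx":-0.8,"ty":-0.9,"tz":0,"ax":0,"ay":0,"az":0},{"tx":-0.8,"ty":-0.9,"tz":0,"ax":0,"ay":0,"az":0},{"tx":-0.8,"ty":-0.9,"tz":0,"ax":0,"ay":0,"az":0}], "gripper": 0.34}}

```text
clock: 54.82
eef_pos: [437.9, 26.7, 262.1]
tcp_rot: [3.14, 0.0, 1.621]
contact_force: [-0.7, -0.3, -0.2]
opening: 0.34
grasp_force: 0.0
```

```bash
python3 -c "
from h import *
tops('top','t5.png'); tops('wrist','w5.png'); go(438.6,23.7,200)"
```

```text
bench/crate [165. 198.] 134 [603.4 533.3  65.8] circ 604.9 533.5 23.1
bench/crate [423. 205.] 142 [ 513.4 -337.8   71.8] circ 514.2 -336.2 24.5
bench/crate [431. 237.] 141 [ 403.6 -350.2   72.4] circ 403.3 -351.4 22.4
bench/crate [152. 246.] 141 [441.5 578.8  65.9] circ 443.9 578.6 23.3
tray [347. 191.] 128 [558.  -77.7 165.6] circ 558.0 -74.3 22.5
tray [280. 200.] 111 [546.8 136.4 165.1] circ 546.6 132.4 21.9
tray [511.  53.] 4995 [545.6 132.5 163.7] circ 547.0 132.6 22.4
tray [485. 216.] 3323 [550.8  29.8 163.5] circ 552.8 28.8 22.8
from [436.7  26.  261.9] yaw 1.6198 units tx,ty,tz [-0.1   0.07  2.48]
```

View pics/w5.png

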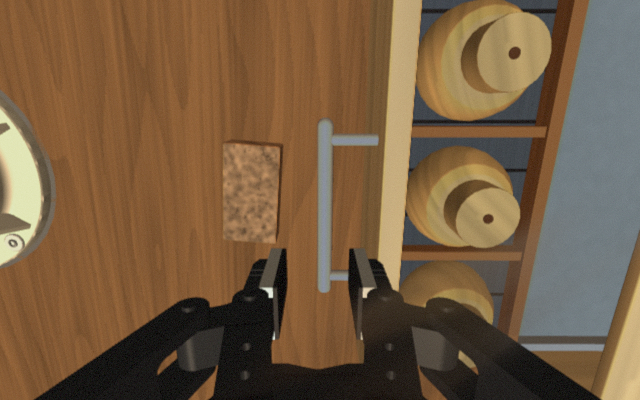

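Wrist view: three green blanks stand flat, one per bay (tenons at (513,52), (487,218) and the third by the gripper), and the handle bar lies between the fingers at (325,205).

Call:
{"name": "step_arm", "arguments": {"moves": [{"tx":-0.1,"ty":0.07,"tz":0.9,"ax":0,"ay":0,"az":0},{"tx":0,"ty":0,"tz":0.9,"ax":0,"ay":0,"az":0},{"tx":0,"ty":0,"tz":0.6,"ax":0,"ay":0,"az":0},{"tx":0,"ty":0,"tz":0,"ax":0,"ay":0,"az":0}]}}

```text
clock: 55.42
eef_pos: [440.1, 25.1, 200.7]
tcp_rot: [-3.14, -0.0, 1.621]
contact_force: [-0.5, -1.3, -0.5]
opening: 0.344
grasp_force: 0.0
```

```bash
python3 -c "
from h import *
go(438.6,23.7,161.5)"
```

```text
from [440.1  25.1 200.7] yaw 1.6212 units tx,ty,tz [-0.05 -0.06  1.57]
```

Call:
{"name": "step_arm", "arguments": {"moves": [{"tx":-0.05,"ty":-0.06,"tz":0.5,"ax":0,"ay":0,"az":0},{"tx":0,"ty":0,"tz":0.5,"ax":0,"ay":0,"az":0},{"tx":0,"ty":0,"tz":0.5,"ax":0,"ay":0,"az":0},{"tx":0,"ty":0,"tz":0,"ax":0,"ay":0,"az":0}]}}

```text
clock: 55.92
eef_pos: [438.2, 23.5, 162.7]
tcp_rot: [-3.139, -0.0, 1.621]
contact_force: [-0.1, 0.5, 0.4]
opening: 0.339
grasp_force: 0.0
```

Call:
{"name": "step_arm", "arguments": {"moves": [{"tx":0,"ty":0,"tz":0,"ax":0,"ay":0,"az":0},{"tx":0,"ty":0,"tz":0,"ax":0,"ay":0,"az":0},{"tx":0,"ty":0,"tz":0,"ax":0,"ay":0,"az":0}], "gripper": 0}}

```text
clock: 56.3
eef_pos: [439.3, 23.6, 164.1]
tcp_rot: [3.141, -0.0, 1.621]
contact_force: [1.1, -0.3, -1.8]
opening: 0.112
grasp_force: 39.0
```

Call:
{"name": "step_arm", "arguments": {"moves": [{"tx":0,"ty":0.15,"tz":0,"ax":0,"ay":0,"az":0},{"tx":0,"ty":0.3,"tz":0,"ax":0,"ay":0,"az":0},{"tx":0,"ty":0.45,"tz":0,"ax":0,"ay":0,"az":0},{"tx":0,"ty":0.5,"tz":0,"ax":0,"ay":0,"az":0},{"tx":0,"ty":0.5,"tz":0,"ax":0,"ay":0,"az":0}]}}

```text
clock: 56.92
eef_pos: [487.7, 26.0, 164.0]
tcp_rot: [3.141, 0.0, 1.621]
contact_force: [-1.2, -0.3, 6.7]
opening: 0.111
grasp_force: 39.8
```

Call:
{"name": "step_arm", "arguments": {"moves": [{"tx":0,"ty":0.5,"tz":0,"ax":0,"ay":0,"az":0},{"tx":0,"ty":0.5,"tz":0,"ax":0,"ay":0,"az":0},{"tx":0,"ty":0.5,"tz":0,"ax":0,"ay":0,"az":0},{"tx":0,"ty":0.5,"tz":0,"ax":0,"ay":0,"az":0},{"tx":0,"ty":0.5,"tz":0,"ax":0,"ay":0,"az":0}]}}

```text
clock: 57.55
eef_pos: [550.2, 29.1, 164.0]
tcp_rot: [3.141, 0.0, 1.621]
contact_force: [-2.7, -0.9, 6.5]
opening: 0.11
grasp_force: 39.8
```

Call:
{"name": "step_arm", "arguments": {"moves": [{"tx":0,"ty":0.5,"tz":0,"ax":0,"ay":0,"az":0},{"tx":0,"ty":0.4,"tz":0,"ax":0,"ay":0,"az":0},{"tx":0,"ty":0.3,"tz":0,"ax":0,"ay":0,"az":0},{"tx":0,"ty":0.2,"tz":0,"ax":0,"ay":0,"az":0},{"tx":0,"ty":0,"tz":0,"ax":0,"ay":0,"az":0}]}}

```text
clock: 58.18
eef_pos: [585.5, 30.8, 164.0]
tcp_rot: [3.139, 0.0, 1.621]
contact_force: [1.9, -0.3, 5.1]
opening: 0.11
grasp_force: 39.7
```

Remaining about 8.5 mm to home (x ≈ 593.6–594).

Call:
{"name": "step_arm", "arguments": {"moves": [{"tx":0,"ty":0.15,"tz":0,"ax":0,"ay":0,"az":0},{"tx":0,"ty":0.12,"tz":0,"ax":0,"ay":0,"az":0},{"tx":0,"ty":0.06,"tz":0,"ax":0,"ay":0,"az":0},{"tx":0,"ty":0,"tz":0,"ax":0,"ay":0,"az":0}]}}

```text
clock: 58.68
eef_pos: [592.6, 31.2, 164.1]
tcp_rot: [3.141, 0.0, 1.621]
contact_force: [-0.5, -1.6, 5.2]
opening: 0.111
grasp_force: 39.8
```

Call:
{"name": "step_arm", "arguments": {"moves": [{"tx":0,"ty":0.08,"tz":0,"ax":0,"ay":0,"az":0},{"tx":0,"ty":0,"tz":0,"ax":0,"ay":0,"az":0}]}}

```text
clock: 58.92
eef_pos: [593.6, 31.2, 164.0]
tcp_rot: [-3.14, 0.0, 1.621]
contact_force: [-4.0, -1.3, 8.8]
opening: 0.106
grasp_force: 40.2
```

Call:
{"name": "step_arm", "arguments": {"moves": [{"tx":0,"ty":0.08,"tz":0,"ax":0,"ay":0,"az":0},{"tx":0,"ty":0,"tz":0,"ax":0,"ay":0,"az":0}]}}

```text
clock: 59.18
eef_pos: [593.7, 31.2, 164.0]
tcp_rot: [-3.136, 0.0, 1.621]
contact_force: [-11.6, -2.4, 15.8]
opening: 0.111
grasp_force: 40.9
```

Call:
{"name": "step_arm", "arguments": {"moves": [{"tx":0,"ty":-0.08,"tz":0,"ax":0,"ay":0,"az":0},{"tx":0,"ty":0,"tz":0,"ax":0,"ay":0,"az":0}]}}

```text
clock: 59.42
eef_pos: [593.6, 31.2, 164.0]
tcp_rot: [-3.141, 0.0, 1.621]
contact_force: [-4.3, -0.7, 8.4]
opening: 0.106
grasp_force: 40.2
```

Call:
{"name": "step_arm", "arguments": {"moves": [{"tx":0,"ty":0,"tz":0,"ax":0,"ay":0,"az":0},{"tx":0,"ty":0,"tz":0,"ax":0,"ay":0,"az":0},{"tx":0,"ty":0,"tz":-0.8,"ax":0,"ay":0,"az":0},{"tx":0,"ty":0,"tz":-1,"ax":0,"ay":0,"az":0},{"tx":0,"ty":0,"tz":-1,"ax":0,"ay":0,"az":0}], "gripper": 0.34}}

```text
clock: 60.05
eef_pos: [593.9, 31.4, 234.1]
tcp_rot: [-3.141, -0.0, 1.621]
contact_force: [0.3, 0.1, 0.4]
opening: 0.341
grasp_force: 0.0
```

Call:
{"name": "step_arm", "arguments": {"moves": [{"tx":0.6,"ty":-0.6,"tz":-1,"ax":0,"ay":0,"az":0},{"tx":1,"ty":-0.6,"tz":-1,"ax":0,"ay":0,"az":0},{"tx":1,"ty":-0.6,"tz":-0.3,"ax":0,"ay":0,"az":0},{"tx":1,"ty":0,"tz":0,"ax":0,"ay":0,"az":0},{"tx":0,"ty":0,"tz":0,"ax":0,"ay":0,"az":0}], "gripper": 0.6}}

```text
clock: 60.68
eef_pos: [544.4, 120.3, 291.3]
tcp_rot: [3.141, -0.0, 1.623]
contact_force: [-0.4, -0.1, 0.2]
opening: 0.601
grasp_force: 0.0
```

```bash
python3 - <<'E'
from h import *
go(676.5,153.5,290)
p,d,K,T=grab('wrist'); np.savez('w6.npz',p=p,d=d,K=K,T=T)
q=p[150:400,300:640]
p2,d2,K2,T2=grab('top'); np.savez('t6.npz',p=p2,d=d2,K=K2,T=T2)
a=cv2.resize(q,None,fx=1.2,fy=1.2); b=cv2.resize(p2[105:195,245:345],(380,300),interpolation=cv2.INTER_CUBIC)
cv2.imwrite('pics/c6.png',cv2.cvtColor(np.hstack([a[:300],b]),cv2.COLOR_RGB2BGR))
E
```

```text
from [544.4 120.3 291.3] yaw 1.623 units tx,ty,tz [1.05 5.35 0.05]
```

View pics/c6.png

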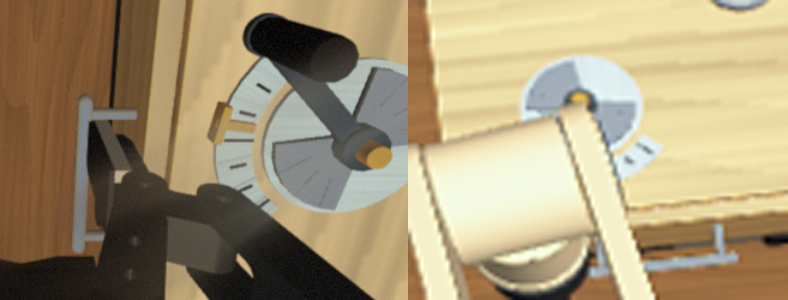

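The crop shows the tray home, the lever shut (grip at (320,45)), and the marker clip at (220,122) with its stem at (240,130). Now I measure marker and lever angles from the point cloud.

```bash
python3 - <<'E'
from h import *
np.set_printoptions(precision=1,suppress=True)
O=np.array([644.3,34]);yaw=.0503;X=np.array([np.cos(yaw),np.sin(yaw)]);Y=np.array([-X[1],X[0]])
pinm=O+105*X+50*Y
for f in('w2','w6'):
    z=np.load(f+'.npz'); p,P=z['p'],cloud(z['d'],z['K'],z['T'])
    h=cv2.cvtColor(p,cv2.COLOR_RGB2HSV)
    near=np.hypot(P[...,0]-pinm[0],P[...,1]-pinm[1])<110
    print(f,'pin model',pinm)
    g=P[near&(P[...,2]>243)&(P[...,2]<252)]; gc,gr=cv2.minEnclosingCircle(g[:,:2].astype(np.float32)); print('grip top',gc,gr,len(g))
    b=near&(h[...,1]>130)&(h[...,0]>14)&(h[...,0]<28)&(h[...,2]>120)
    hub=near&(P[...,2]>198)&(P[...,2]<206)&(np.hypot(P[...,0]-pinm[0],P[...,1]-pinm[1])<22); hb=P[hub]
    if len(hb)>20: print('hub',cv2.minEnclosingCircle(hb[:,:2].astype(np.float32)),len(hb))
    pt=P[b&(P[...,2]>204)&(P[...,2]<220)]
    if len(pt)>10: print('pin brass',cv2.minEnclosingCircle(pt[:,:2].astype(np.float32)),pt.mean(0),len(pt))
    R=np.hypot(P[...,0]-pinm[0],P[...,1]-pinm[1])
    m=b&(P[...,2]>188)&(P[...,2]<200)&(R>50)&(R<95)
    def ang(q,c=pinm): return np.degrees(np.arctan2(q[...,1]-c[1],q[...,0]-c[0])-yaw)-135
    for lo,hi in((55,74),(76,90)):
        q=P[m&(R>lo)&(R<hi)]; a=ang(q) if len(q) else None
        if a is not None: print('marker',lo,hi,len(q),'ang mean',a.mean(),'min/max',a.min(),a.max(),'mid',(a.min()+a.max())/2,'z',q[:,2].mean())
    lv=near&(P[...,2]>192)&(P[...,2]<202)&(R>25)&(R<75)&(h[...,2]<130)&~b
    q=P[lv]; print('lever',len(q),ang(q).mean(),np.percentile(ang(q),[5,95])) if len(q) else 0
    print('grip ang',ang(np.array(gc)), 'dist',np.hypot(*(np.array(gc)-pinm)))
E
```

```text
w2 pin model [746.7  89.2]
grip top (676.7396850585938, 152.9954833984375) 11.068652153015137 953
hub ((744.0787353515625, 91.66077423095703), 18.439178466796875) 841
pin brass ((746.7221069335938, 90.04932403564453), 6.830951690673828) [745.6  90.8 209.5] 175
marker 55 74 91 ang mean 35.84419832300878 min/max 33.35226583498144 38.17245990283038 mid 35.76236286890591 z 192.21904984012664
marker 76 90 191 ang mean -0.03251693941961784 min/max -317.51186983074126 42.08441190908823 mid -137.71372896082653 z 194.46047415717163
lever 1132 -10.068977173847234 [-52.9   8.1]
grip ang -0.2549660714890365 dist 94.63469717120614
w6 pin model [746.7  89.2]
grip top (676.7206420898438, 152.6193084716797) 11.315999984741211 1350
hub ((744.03173828125, 91.82038116455078), 18.441364288330078) 1104
pin brass ((747.5732421875, 89.18221282958984), 7.646299839019775) [746.8  89.7 209.6] 320
marker 76 90 107 ang mean 22.337362198886627 min/max -317.6617295908238 41.51366234361046 mid -138.07403362360668 z 194.5885470838125
lever 1376 -28.058037316632312 [-288.7    8.2]
grip ang -0.07849278622487077 dist 94.39568869217935
```

```bash
python3 - <<'E'
from h import *
pinm=np.array([746.7,89.2]); yaw=.0503
for f in('w2','w6'):
    z=np.load(f+'.npz'); p,P=z['p'],cloud(z['d'],z['K'],z['T']); h=cv2.cvtColor(p,cv2.COLOR_RGB2HSV)
    v=P[...,:2]-pinm; R=np.hypot(v[...,0],v[...,1]); A=(np.degrees(np.arctan2(v[...,1],v[...,0])-yaw)%360)-135
    b=(h[...,1]>110)&(h[...,0]>12)&(h[...,0]<30)&(P[...,2]>191.5)&(P[...,2]<200)&(R>50)&(R<95)
    b&=(A>15)&(A<60)
    for lo,hi in((50,60),(60,66),(66,73),(74,78),(78,82),(82,86),(86,92)):
        m=b&(R>lo)&(R<hi)
        if m.sum()>5: print(f,lo,hi,m.sum(),A[m].mean().round(2),np.percentile(A[m],[2,98]).round(1))
go(675.8,152.8,240)
E
```

```text
w2 60 66 33 35.88 [33.6 38.1]
w2 66 73 51 35.78 [33.6 38.1]
w2 74 78 25 36.01 [34.1 37.8]
w2 78 82 72 35.95 [28.  43.4]
w2 82 86 155 35.81 [28.3 43.9]
w6 60 66 40 35.92 [33.7 38. ]
w6 66 73 65 35.86 [33.9 38.1]
w6 74 78 37 35.98 [34.1 37.8]
w6 78 82 88 35.64 [28.  43.8]
w6 82 86 185 35.14 [28.3 43.8]
from [544.5 118.8 291. ] yaw 1.6218 units tx,ty,tz [1.09 5.32 2.04]
```

Call:
{"name": "step_arm", "arguments": {"moves": [{"tx":0.2,"ty":0.9,"tz":0,"ax":0,"ay":0,"az":0},{"tx":0.2,"ty":0.9,"tz":0,"ax":0,"ay":0,"az":0},{"tx":0.2,"ty":0.9,"tz":0,"ax":0,"ay":0,"az":0},{"tx":0.2,"ty":0.9,"tz":0,"ax":0,"ay":0,"az":0},{"tx":0.2,"ty":0.9,"tz":0,"ax":0,"ay":0,"az":0}]}}

```text
clock: 61.4
eef_pos: [656.5, 148.6, 290.7]
tcp_rot: [-3.141, 0.0, 1.62]
contact_force: [-0.0, -0.2, -0.3]
opening: 0.602
grasp_force: 0.0
```

Call:
{"name": "step_arm", "arguments": {"moves": [{"tx":0.1,"ty":0.82,"tz":0,"ax":0,"ay":0,"az":0},{"tx":0,"ty":0,"tz":0,"ax":0,"ay":0,"az":0},{"tx":0,"ty":0,"tz":0,"ax":0,"ay":0,"az":0}]}}

```text
clock: 61.78
eef_pos: [675.4, 152.3, 290.7]
tcp_rot: [-3.14, 0.0, 1.62]
contact_force: [-0.1, -0.0, -0.0]
opening: 0.603
grasp_force: 0.0
```

```bash
python3 -c "
from h import *
go(676.7,152.8,239)"
```

```text
from [675.4 152.3 290.7] yaw 1.6204 units tx,ty,tz [0.02 0.05 2.07]
```

Call:
{"name": "step_arm", "arguments": {"moves": [{"tx":0.02,"ty":0.05,"tz":0.7,"ax":0,"ay":0,"az":0},{"tx":0,"ty":0,"tz":0.7,"ax":0,"ay":0,"az":0},{"tx":0,"ty":0,"tz":0.65,"ax":0,"ay":0,"az":0},{"tx":0,"ty":0,"tz":0,"ax":0,"ay":0,"az":0}]}}

```text
clock: 62.28
eef_pos: [676.0, 153.5, 237.7]
tcp_rot: [-3.138, 0.001, 1.621]
contact_force: [-1.0, 0.2, 0.0]
opening: 0.6
grasp_force: 0.0
```

Call:
{"name": "step_arm", "arguments": {"moves": [{"tx":0,"ty":0,"tz":0,"ax":0,"ay":0,"az":0},{"tx":0,"ty":0,"tz":0,"ax":0,"ay":0,"az":0},{"tx":0,"ty":0,"tz":0,"ax":0,"ay":0,"az":0}], "gripper": 0, "newtons": 30}}

```text
clock: 62.65
eef_pos: [676.5, 153.7, 240.8]
tcp_rot: [-3.14, -0.0, 1.621]
contact_force: [-5.8, 0.1, 1.9]
opening: 0.245
grasp_force: 29.6
```

```bash
python3 - <<'E'
from h import *
s=r.sense(); C=np.array([746.7,89.2]); prev=s['eef_pos'][:2]
print(s['eef_pos'],s['contact_force'])
off=prev-(C+94.8*np.array([np.cos(np.radians(137.88)),np.sin(np.radians(137.88))])); print('off',off)
for a in(6,12,18,24,30,36):
    th=np.radians(137.88+a); q=C+94.8*np.array([np.cos(th),np.sin(th)])+off*np.array([1,1]); go(*q,238,[*prev,238]); prev=q
E
```

```text
[676.4787589  153.73522205 240.81497051] [-5.78716666  0.07796863  1.89393549]
off [0.09587895 0.95422939]
from [676.5 153.7 238. ] yaw 1.621 units tx,ty,tz [-0.29 -0.27 -0.  ]
from [670.2 146.  238. ] yaw 1.621 units tx,ty,tz [-0.32 -0.23 -0.  ]
from [664.8 137.7 238. ] yaw 1.621 units tx,ty,tz [-0.34 -0.2  -0.  ]
from [660.3 128.9 238. ] yaw 1.621 units tx,ty,tz [-0.36 -0.16 -0.  ]
from [656.7 119.6 238. ] yaw 1.621 units tx,ty,tz [-0.38 -0.12 -0.  ]
from [654.1 110.1 238. ] yaw 1.621 units tx,ty,tz [-0.39 -0.08 -0.  ]
```

Call:
{"name": "step_arm", "arguments": {"moves": [{"tx":-0.29,"ty":-0.27,"tz":0,"ax":0,"ay":0,"az":0},{"tx":-0.32,"ty":-0.23,"tz":0,"ax":0,"ay":0,"az":0},{"tx":-0.34,"ty":-0.2,"tz":0,"ax":0,"ay":0,"az":0},{"tx":-0.36,"ty":-0.16,"tz":0,"ax":0,"ay":0,"az":0},{"tx":-0.38,"ty":-0.12,"tz":0,"ax":0,"ay":0,"az":0}]}}

```text
clock: 63.28
eef_pos: [655.6, 111.0, 240.9]
tcp_rot: [3.139, -0.002, 1.622]
contact_force: [1.3, 6.3, -0.7]
opening: 0.247
grasp_force: 29.8
```

Call:
{"name": "step_arm", "arguments": {"moves": [{"tx":-0.36,"ty":-0.08,"tz":0,"ax":0,"ay":0,"az":0},{"tx":0,"ty":0,"tz":0,"ax":0,"ay":0,"az":0},{"tx":0,"ty":0,"tz":0,"ax":0,"ay":0,"az":0}]}}

```text
clock: 63.65
eef_pos: [653.7, 101.4, 240.8]
tcp_rot: [3.14, -0.0, 1.621]
contact_force: [-0.8, 2.0, 4.7]
opening: 0.246
grasp_force: 30.4
```

```bash
cat >> h.py <<'E'
def lever(f=None):
    p,d,K,T=grab('wrist',f); P=cloud(d,K,T); pinm=np.array([746.7,89.2]); h=cv2.cvtColor(p,cv2.COLOR_RGB2HSV)
    v=P[...,:2]-pinm; R=np.hypot(v[...,0],v[...,1]); A=(np.degrees(np.arctan2(v[...,1],v[...,0])-.0503)%360)-135
    m=(R<115)&(R>70)&(P[...,2]>243)&(P[...,2]<252)&(h[...,2]<80); g=P[m]
    if len(g)>30:
        c,rr=cv2.minEnclosingCircle(g[:,:2].astype(np.float32)); w=np.array(c)-pinm
        print('grip',len(g),c,round(rr,1),'dist',np.hypot(*w).round(1),'ang',round(np.degrees(np.arctan2(w[1],w[0])-.0503)%360-135,2))
    for lo,hi in((25,40),(40,55),(55,70)):
        m=(P[...,2]>195.5)&(P[...,2]<203)&(R>lo)&(R<hi)&(h[...,1]<110)
        if m.sum()>10: print('lever',lo,m.sum(),A[m].mean().round(2),np.percentile(A[m],[2,98]).round(1))
E
python3 -c "
from h import *
lever(); print(r.sense()['contact_force']); go(652.2,100,238)"
```

```text
grip 2818 (655.7832641601562, 107.48722839355469) 22.8 dist 92.7 ang 30.75
lever 25 716 29.9 [16.7 43.5]
lever 40 729 30.53 [22.2 39.5]
lever 55 686 30.38 [24.7 37.5]
[-2.06767517  1.57146774  5.61681424]
from [653.7 101.4 240.8] yaw 1.6214 units tx,ty,tz [-0.05 -0.06  0.11]
```

Call:
{"name": "step_arm", "arguments": {"moves": [{"tx":0,"ty":0,"tz":0,"ax":0,"ay":0,"az":0},{"tx":0,"ty":0,"tz":0,"ax":0,"ay":0,"az":0},{"tx":0,"ty":0,"tz":-0.8,"ax":0,"ay":0,"az":0},{"tx":0,"ty":0,"tz":-1,"ax":0,"ay":0,"az":0},{"tx":0,"ty":0,"tz":-0.6,"ax":0,"ay":0,"az":0}], "gripper": 0.5}}

```text
clock: 64.32
eef_pos: [654.0, 101.2, 302.6]
tcp_rot: [3.139, -0.0, 1.621]
contact_force: [-0.1, -0.5, 0.3]
opening: 0.504
grasp_force: 0.0
```

Call:
{"name": "step_arm", "arguments": {"moves": [{"tx":0.2,"ty":-1,"tz":0,"ax":0,"ay":0,"az":0},{"tx":0.2,"ty":-1,"tz":0,"ax":0,"ay":0,"az":0},{"tx":0.2,"ty":-1,"tz":0,"ax":0,"ay":0,"az":0},{"tx":0.2,"ty":-1,"tz":0,"ax":0,"ay":0,"az":0},{"tx":0,"ty":0,"tz":0,"ax":0,"ay":0,"az":0}]}}

```text
clock: 64.95
eef_pos: [551.4, 116.3, 300.8]
tcp_rot: [3.141, -0.0, 1.622]
contact_force: [1.1, 1.2, -0.6]
opening: 0.5
grasp_force: 0.0
```

```bash
python3 -c "
from h import *
lever('w7.png'); go(652.2,100,290)"
```

```text
grip 216 (653.7666015625, 107.19493103027344) 10.7 dist 94.7 ang 31.16
lever 25 389 29.99 [17.  43.2]
lever 40 381 30.49 [22.1 39.4]
lever 55 259 28.82 [24.5 35.1]
from [552.5 116.2 300.9] yaw 1.6215 units tx,ty,tz [-0.85  3.95  0.44]
```

View pics/w7.png

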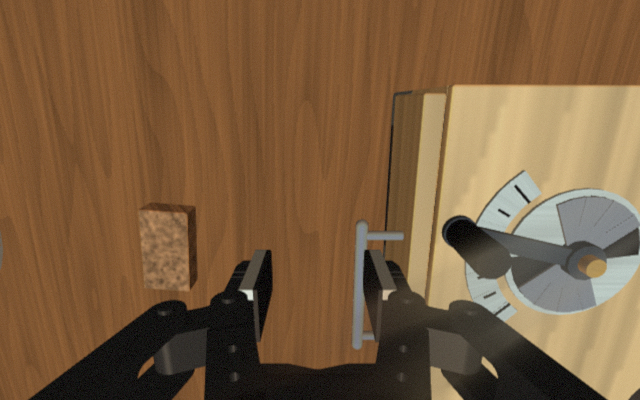

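Wrist view: the grip top is at (490,255) and hides the marker, so the lever (31.3°) is still about 4.7° short of it (36.0°). I regrip and move it on.

Call:
{"name": "step_arm", "arguments": {"moves": [{"tx":-0.14,"ty":1,"tz":0,"ax":0,"ay":0,"az":0},{"tx":-0.14,"ty":1,"tz":0,"ax":0,"ay":0,"az":0},{"tx":-0.14,"ty":1,"tz":0,"ax":0,"ay":0,"az":0},{"tx":-0.14,"ty":1,"tz":0,"ax":0,"ay":0,"az":0},{"tx":0,"ty":0,"tz":0,"ax":0,"ay":0,"az":0}]}}

```text
clock: 65.62
eef_pos: [655.1, 106.7, 299.6]
tcp_rot: [3.141, 0.0, 1.62]
contact_force: [-0.7, 0.0, -0.7]
opening: 0.5
grasp_force: 0.0
```

Call:
{"name": "step_arm", "arguments": {"moves": [{"tx":0,"ty":0,"tz":0.7,"ax":0,"ay":0,"az":0},{"tx":0,"ty":0,"tz":0.7,"ax":0,"ay":0,"az":0},{"tx":0,"ty":0,"tz":0.7,"ax":0,"ay":0,"az":0},{"tx":0,"ty":0,"tz":0.4,"ax":0,"ay":0,"az":0},{"tx":0,"ty":0,"tz":0,"ax":0,"ay":0,"az":0}]}}

```text
clock: 66.25
eef_pos: [652.4, 107.2, 236.4]
tcp_rot: [-3.14, 0.0, 1.621]
contact_force: [-0.6, 0.3, 0.8]
opening: 0.5
grasp_force: 0.0
```

Call:
{"name": "step_arm", "arguments": {"moves": [{"tx":0,"ty":0,"tz":0,"ax":0,"ay":0,"az":0},{"tx":0,"ty":0,"tz":0,"ax":0,"ay":0,"az":0},{"tx":0,"ty":0,"tz":0,"ax":0,"ay":0,"az":0}], "gripper": 0}}

```text
clock: 66.62
eef_pos: [653.4, 107.2, 238.3]
tcp_rot: [3.14, -0.0, 1.621]
contact_force: [-0.4, 0.4, 3.0]
opening: 0.249
grasp_force: 29.6
```

Call:
{"name": "step_arm", "arguments": {"moves": [{"tx":-0.17,"ty":-0.035,"tz":0,"ax":0,"ay":0,"az":0},{"tx":-0.17,"ty":-0.03,"tz":0,"ax":0,"ay":0,"az":0},{"tx":0,"ty":0,"tz":0,"ax":0,"ay":0,"az":0},{"tx":0,"ty":0,"tz":0,"ax":0,"ay":0,"az":0}]}}

```text
clock: 67.12
eef_pos: [652.3, 98.6, 238.2]
tcp_rot: [3.14, -0.0, 1.621]
contact_force: [0.5, 2.3, 5.2]
opening: 0.245
grasp_force: 30.1
```

Call:
{"name": "step_arm", "arguments": {"moves": [{"tx":0,"ty":0,"tz":0,"ax":0,"ay":0,"az":0},{"tx":0,"ty":0,"tz":0,"ax":0,"ay":0,"az":0},{"tx":0,"ty":0,"tz":-0.8,"ax":0,"ay":0,"az":0},{"tx":0,"ty":0,"tz":-1,"ax":0,"ay":0,"az":0},{"tx":0,"ty":0,"tz":-0.6,"ax":0,"ay":0,"az":0}], "gripper": 0.5}}

```text
clock: 67.75
eef_pos: [652.4, 98.6, 300.1]
tcp_rot: [3.139, -0.0, 1.621]
contact_force: [0.7, 0.1, 0.0]
opening: 0.497
grasp_force: 0.0
```

Call:
{"name": "step_arm", "arguments": {"moves": [{"tx":0.4,"ty":-1,"tz":0,"ax":0,"ay":0,"az":0},{"tx":0.4,"ty":-1,"tz":0,"ax":0,"ay":0,"az":0},{"tx":0.4,"ty":-1,"tz":0,"ax":0,"ay":0,"az":0},{"tx":0.4,"ty":-1,"tz":0,"ax":0,"ay":0,"az":0},{"tx":0,"ty":0,"tz":0,"ax":0,"ay":0,"az":0}]}}

```text
clock: 68.38
eef_pos: [548.7, 133.9, 298.3]
tcp_rot: [3.142, -0.0, 1.622]
contact_force: [0.6, -0.1, -0.1]
opening: 0.496
grasp_force: 0.0
```

```bash
python3 -c "
from h import *
lever('w8.png'); lever(); go(652.2,100,290)
p=cv2.imread('pics/w8.png')[150:350,420:640]; cv2.imwrite('pics/c8.png',cv2.resize(p,None,fx=3,fy=3,interpolation=cv2.INTER_CUBIC)[:600,:660])"
```

```text
grip 638 (653.109130859375, 99.95472717285156) 10.6 dist 94.2 ang 35.56
lever 25 376 34.38 [21.5 48.2]
lever 40 376 35.02 [26.7 44. ]
lever 55 370 35.18 [29.2 42.3]
grip 625 (652.7200927734375, 99.46321105957031) 10.7 dist 94.5 ang 35.89
lever 25 376 34.33 [21.1 48.1]
lever 40 370 35.13 [26.9 43.8]
lever 55 372 35.2 [29.2 41.9]
from [550.5 133.5 298.2] yaw 1.6214 units tx,ty,tz [-1.54  4.    0.33]
```

View pics/c8.png

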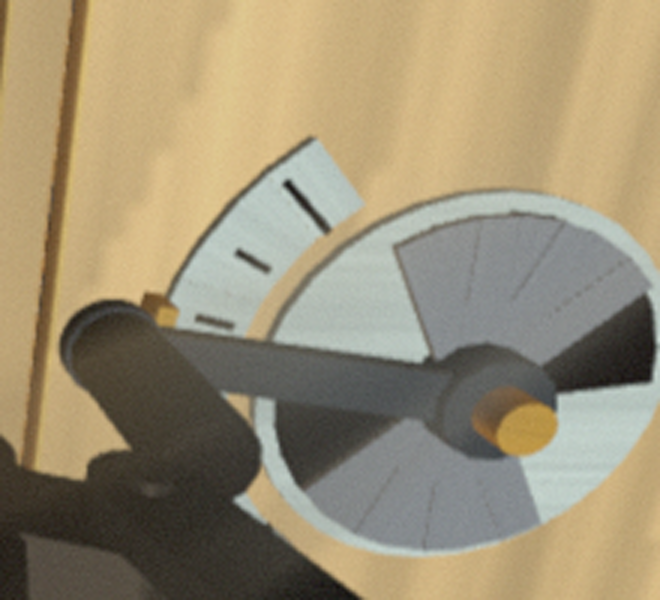

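The crop shows the lever (160–440, 345–395) running over the brass marker, with clip visible at its upper side (158,308); the measured lever angle of 35.7–35.9° matches the marker's 35.9°. One last check of the crate, then I hand in.

```bash
python3 -c "
from h import *
tops(); s=r.sense(); print(s['clock'],s['contact_force'])"
```

```text
bench/crate [165. 198.] 137 [603.  533.4  65.8] circ 604.8 534.4 23.2
bench/crate [423. 205.] 143 [ 514.  -337.7   72.4] circ 515.1 -338.1 24.1
bench/crate [431. 237.] 145 [ 402.9 -350.2   72.3] circ 402.3 -350.2 23.3
bench/crate [152. 246.] 141 [442.1 579.6  65.9] circ 441.0 580.1 23.2
68.525 [-0.07541052 -0.42782893 -0.28791099]
```

```bash
python3 -c "
from h import *
print(workorder.sign_off())"
```

```text
the job is handed in; nothing more can be done
None
```

The batch is changed and the job handed in at about 69 s: the vent was shut before the tray came out and stayed shut until it was home, both dried blanks stand in the crate, one green blank stands in each of the three bays, the tray is pushed home, and the vent lever measures 35.7–35.9° against the marker's 35.9°.

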